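# Hang up the inspected stencil

## Robot

A 6-joint arm with a two-finger parallel gripper is mounted at the origin on a cart in front of the work surface, level with it; the furniture and walls round the work are solid. World frame = base frame: x ahead of the robot, y to its left, z up, the work surface at z = 0. Lengths are in m, angles in rad, forces in N, time in s.
With the tool pointing down it reaches from about 0.25 to 0.775 m from the base axis. Payload 4 kg.
Tool frame: the origin (TCP) lies on the centre line of the jaws, within the pads' length; the fingertips stand 25 mm ahead of it and the grasp point (between the pads) lies 6 mm ahead of it; z points along the fingers, y is the line along which they close (so a half turn about z gives the same grasp; the last joint's range is limited). The gripper opens to 85 mm and grips with 20 to 120 N. Pads are 22 mm wide; open, the fingers measure 114 mm over their backs; the gripper's body (76 mm by 85 mm) begins 54 mm behind the grasp point. The pads swing forward as they close: fully open they stand 13 mm farther back than shut.
Start: joints at [1.007, 0.087, 1.371, -0, 1.684, -0.103], TCP at [0.245, 0.493, 0.256] pointing down, gripper open.
Joint ranges: [-3.1, 3.1], [-0.76, 2.03], [0.27, 2.55], [-1.08, 4.22], [0.17, 2.65], [-2.57, 2.57]. Speed limits (rad/s): [2.79, 2.79, 3.14, 3.14, 3.14, 3.14].

## Interface

Orientations are given as a 3x3 rotation matrix whose columns are the frame's x, y, z axes.
In Python, from plant import bot gives the robot as it stands.
- The arm moves only by the tool move_arm, never from a script. Its argument "rows" is a list of rows, each a list of 3 entries, a list of its own where there are three numbers: the shift along the tool's x, y, z in m, then the turn, a rotation vector about the tool's x, y, z in degrees, then the finger opening in m, from 0 to 0.0854. In form: [[[dx, dy, dz], [ax, ay, az], gripper], ...]. A call has 1 to 8 rows; each row shifts and turns the commanded pose from where the row before left it, along the tool's axes as they then stand; what a row does not reach is not made up. A row lasts 1/8 s, in which the tool goes at most 62.5 mm and 10.7 degrees, less where a joint would pass 70% of its speed; a pose out of reach is approached as far as the arm can. A call with a gripper value outside its range is refused whole. The fingers move at their own pace and stop on an object; the grip force is fixed at half the most. Time passes only in rows, so rows that do not move let the fingers close. It gives the time, the measured TCP pose, the force, the opening and the grip force at its end, in the units of the state.
- bot.get_obs(): the state, without advancing time (a new reading comes with each control period).
- bot.snapshot(name): name is "side" or "top" or "wrist"; returns a dict with "pixels" (420x560x3 uint8, red, green, blue), "depth" (420x560 float32, m along the optical axis (not along the pixel's ray), 0 where there is no reading), "fx", "fy", "cx", "cy" (pixels), "cam_to_world" (4x4, takes a point from camera to world coordinates). Camera axes: x right, y up, looking along -z (the intrinsics and any distortion apply to the point x, -y, -z); pixel columns grow to the right and rows downward; lengths in m; the calibration is good to about 2 mm. A picture is of the moment at which its call begins.
- bot.close_job(): hands the job in; it is judged then, once.
The state is a dict: "time": time; "qpos": joint angles; "joint_vel": joint speeds; "tau": joint torques, N m; "tcp_pos": TCP position; "orientation": TCP orientation; "wrist_force": force on the tool from outside, world axes, zero at the start; "ft_torque": the same for the moment, N m; "opening": opening from 0.0 (shut) to 1.0 (fully open); "gripper_force": force on a finger pad.
Only numpy, scipy, OpenCV 4.12 (cv2) and the standard library are available. Lean on these libraries where they do the work, as an engineer would, in place of code of your own. Each camera call takes 0.05 s, during which the arm holds its last target. There are 200 camera calls.

## Task

The solder-paste stencil under the microscope has passed inspection and goes back on its hook. It lies too flat on the stage to be picked up, so slide it towards you until at least half of its handle sticks out over the front edge of the stage, then pick it up there and hang it by the slot in its handle on the hook of the stand. Do not knock the microscope head, drop the stencil on to the bench, or disturb the tin, the reel or the bottle.

Things in the scene. Friction and masses are not known exactly. Their poses are not given: they have to be found in the camera images.
- scope_base: base of the camera microscope on the left: white box, flat black stage on top; 160 mm wide, 60 mm high, fixed. Origin: underside, middle line; z up, x to the rear, away from the robot. Stage top z = 60 mm, front edge (robot side) x = -100, rear x = 112, sides y = -80 and 80 mm. Column at x = 92 mm, 32 mm wide. Friction stencil on stage is low, about 0.25.
- scope_head: black microscope barrel with ring light above the stage, arm to the column; fixed, not to be knocked; origin and axes as scope_base. The ring light is a disc 96 mm across centred at x = -3, y = 0 mm; its underside is at z = 190 mm, 130 mm above the stage; the barrel reaches up to 405 mm. A tool pressing on the stencil's plate fits under it only when leaning back by 35 to 50 degrees.
- stencil_slot (a point): centre of the hanging slot in the handle of the stencil. Stencil: flat stainless plate 3 mm thick, 0.12 kg, 145 mm long: plate 90 mm (x) by 96 mm (y) with fine apertures, on its -x end a handle 55 mm long, 46 mm wide. Slot 26 mm (x) by 24 mm (y), right through. x from handle to plate, z out of the upper face. Starts flat on the stage, handle towards the robot, nothing overhanging.
- stencil_plate (a point): centre of the stencil's 90 x 96 mm plate, 73 mm from the slot's centre along the stencil's x; same axes. The plate begins 28 mm from the slot's centre. Fingertips pressing on the upper face with 5 to 15 N drag the stencil along without slipping.
- handle_end (a point): middle of the end edge of the stencil's handle, 27 mm from the slot's centre along -x; same axes. The centre of mass lies 87 mm from here.
- hook_stand: laboratory stand on the right, fixed: grey foot 140 x 100 x 14 mm, upright rod 12 mm thick, 330 mm high at x = 60 mm, and on it an arm at z = 236 mm ending in a J-hook of 8 mm round bar. Origin: underside, z up. The hook lies in y = 0 and points to the stand's -x: from the rod the arm runs to x = 0, dips to a valley at x = -30 and turns up to the tip at x = -52 mm.
- hook_valley (a point): bar centre at the lowest point of the hook, 204 mm above the bench; axes as the stand. A stencil that hangs here is upright with its handle on top, the slot centre about 9 mm below this point and the plate's lower edge 118 mm below the slot centre; let go at a slant, it swings down and sways a little.
- hook_tip (a point): upper end of the hook's free tip, 243 mm above the bench, pointing up; axes as the stand. Behind it the valley leaves 40 mm to the dipping arm.
- flux_tin: round flux tin, 49 mm diameter, 24 mm high, between microscope and vice; origin at its underside. To be left alone.
- solder_reel: reel of solder standing on its flange, 58 x 76 mm, 50 mm high, in front of the parts case; origin at its underside. To be left alone.
- dropper_bottle: small brown dropper bottle, 33 mm diameter, 102 mm high, behind the vice; origin at its underside. To be left alone.

How it is judged:
By the outcome, as a careful person would: the job done as asked, in the order asked, and still so for the second after the job is handed in, with the robot touching nothing.
It also fails if it takes over 72 s, if anything falls off the work surface, if the arm or the gripper's body presses on something with over 40 N, if the wrist force passes 120 N, or if a joint passes its speed limit or range.

## Working session

There is one attempt and no reset: what is moved stays moved. The work goes in short steps, Python scripts to look and compute and a tool call to move; the robot and the scene stay as the last step left them, time stands still between calls to the robot, and variables do not carry over. Pictures are saved under pics/ and viewed, at most 10 in all, crops included, and the job is handed in when it is done.

Besides the shell and the picture viewer there is one more tool, called as name(argument=value, ...) on one line, values as JSON. move_arm: Moves the arm, as the interface text tells. Its arguments: {"type":"object","properties":{"rows":{"type":"array","items":{"type":"array"}}},"required":["rows"]}

```bash
ls; mkdir -p pics; cat > h.py <<'E'
import numpy as np, cv2
from plant import bot
np.set_printoptions(precision=4,suppress=True)
def snap(n,f=None):
    s=bot.snapshot(n)
    if f: cv2.imwrite('pics/'+f,s['pixels'][:,:,::-1])
    return s
def cloud(s):
    d=s['depth'];v,u=np.mgrid[:d.shape[0],:d.shape[1]]
    P=np.stack([(u-s['cx'])/s['fx']*d,-(v-s['cy'])/s['fy']*d,-d],-1)
    T=s['cam_to_world'];return P@T[:3,:3].T+T[:3,3]
def ray(s,u,v,z):
    T=s['cam_to_world'];r=T[:3,:3]@np.array([(u-s['cx'])/s['fx'],-(v-s['cy'])/s['fy'],-1]);o=T[:3,3]
    return o+r*(z-o[2])/r[2]
E
python3 - <<'E'
from h import *
import pickle
d={n:snap(n,n+'0.png') for n in('side','top','wrist')}
pickle.dump(d,open('s0.pkl','wb'))
for n,s in d.items(): print(n,[k for k in s],s['fx'],s['fy'],s['cx'],s['cy'],s['cam_to_world'],(s['depth']>0).mean())
print(bot.get_obs())
a=np.vstack([d['side']['pixels'],]);
E
```

```text
pics
side ['pixels', 'depth', 'fx', 'fy', 'cx', 'cy', 'cam_to_world'] 494.4270238937151 494.4270238937151 281.59791399296154 213.62833127248248 [[ 0.1616  0.7153 -0.6799 -0.2067]
 [-0.9868  0.1229 -0.1053 -0.223 ]
 [ 0.0083  0.688   0.7257  1.0209]
 [ 0.      0.      0.      1.    ]] 0.9960331632653061
top ['pixels', 'depth', 'fx', 'fy', 'cx', 'cy', 'cam_to_world'] 434.3274299884754 434.3274299884754 278.58899300847696 214.43766423873024 [[-0.0948  0.9722 -0.214   0.2723]
 [-0.9955 -0.0932  0.0176 -0.1133]
 [-0.0029  0.2147  0.9767  1.4365]
 [ 0.      0.      0.      1.    ]] 0.9960671768707483
wrist ['pixels', 'depth', 'fx', 'fy', 'cx', 'cy', 'cam_to_world'] 331.5211113299497 331.5211113299497 279.32266806904005 213.25414854051996 [[ 0.4438 -0.8577 -0.2594  0.1792]
 [ 0.8961  0.4242  0.1305  0.526 ]
 [-0.0019 -0.2904  0.9569  0.3733]
 [ 0.      0.      0.      1.    ]] 0.9961267006802721
{'time': 0.15, 'qpos': array([ 1.0069,  0.0878,  1.3719, -0.    ,  1.6836, -0.1031]), 'joint_vel': array([ 0.0024,  0.    , -0.0039, -0.0004, -0.0008,  0.0008]), 'tau': array([  0.0015, -35.2372, -31.3679,  -0.0001,   0.008 ,  -0.    ]), 'tcp_pos': array([0.2444, 0.4923, 0.2554]), 'orientation': array([[-0.8957,  0.4446, -0.0009],
       [ 0.4446,  0.8957, -0.0015],
       [ 0.0002, -0.0017, -1.    ]]), 'wrist_force': array([-0.3536, -0.8219,  0.0937]), 'ft_torque': array([-0.0173,  0.0586, -0.0071]), 'gripper_force': 0.0, 'opening': 1.0003057758546627}
```

View pics/side0.png

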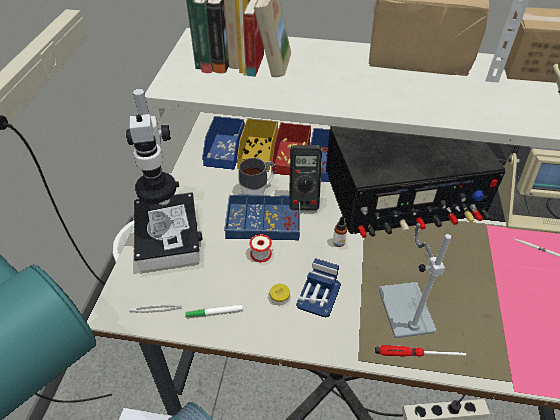

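View pics/top0.png

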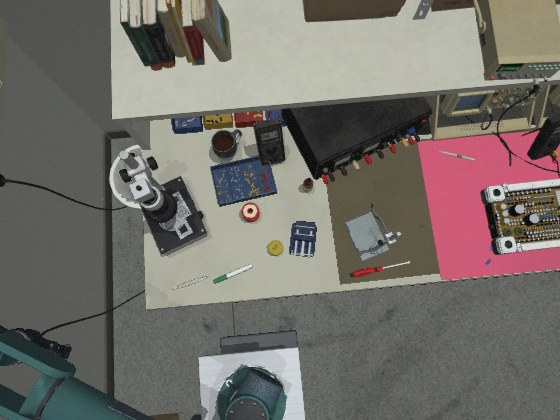

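Side view: the scope stage is at about (168,235), with the stencil handle towards the robot at (176,240). The stand foot is at (408,308), the rod top at (447,238) and the hook at about (420,235), pointing to the rear. Next I'll zoom in on the details.

```bash
python3 - <<'E'
from h import *
import pickle
d=pickle.load(open('s0.pkl','rb'))
S=d['side']['pixels'][:,:,::-1];T=d['top']['pixels'][:,:,::-1];W=d['wrist']['pixels'][:,:,::-1]
r=lambda I,u,v,w,h,W,H:cv2.resize(I[v:v+h,u:u+w],(W,H),interpolation=cv2.INTER_CUBIC)
m=np.vstack([np.hstack([r(S,120,180,100,75,400,300),r(S,375,215,100,75,400,300)]),np.hstack([r(T,130,170,100,75,400,300),r(W,0,0,560,420,400,300)])])
cv2.imwrite('pics/m.png',m)
C=cloud(d['side']);Z=C[...,2]
# stage points
for u,v in[(176,240),(168,222),(190,245),(145,255)]: print(u,v,C[v,u])
# rod & hook points
for v in range(222,275,4):
    row=[(u,C[v,u].round(3)) for u in range(405,460) if 0.1<Z[v,u]<0.4 and C[v,u,0]<0.75]
    print(v,row[:1],row[len(row)//2:len(row)//2+1],row[-1:])
E
```

```text
176 240 [0.5561 0.1658 0.0609]
168 222 [0.6117 0.2052 0.0615]
190 245 [0.5467 0.1263 0.0602]
145 255 [0.4977 0.227  0.0592]
222 [] [] []
226 [(415, array([ 0.541, -0.397,  0.236]))] [(417, array([ 0.537, -0.4  ,  0.24 ]))] [(418, array([ 0.537, -0.402,  0.242]))]
230 [(415, array([ 0.537, -0.398,  0.227]))] [(417, array([ 0.535, -0.402,  0.231]))] [(418, array([ 0.535, -0.404,  0.231]))]
234 [(414, array([ 0.536, -0.399,  0.216]))] [(417, array([ 0.533, -0.404,  0.22 ]))] [(448, array([ 0.437, -0.435,  0.335]))]
238 [(415, array([ 0.528, -0.401,  0.212]))] [(446, array([ 0.425, -0.43 ,  0.336]))] [(450, array([ 0.429, -0.438,  0.333]))]
242 [(415, array([ 0.522, -0.402,  0.206]))] [(442, array([ 0.433, -0.428,  0.315]))] [(448, array([ 0.428, -0.437,  0.323]))]
246 [(417, array([ 0.51 , -0.406,  0.208]))] [(427, array([ 0.483, -0.418,  0.243]))] [(447, array([ 0.43 , -0.439,  0.309]))]
250 [(427, array([ 0.47 , -0.418,  0.245]))] [(441, array([ 0.429, -0.431,  0.297]))] [(445, array([ 0.428, -0.437,  0.3  ]))]
254 [(428, array([ 0.465, -0.421,  0.239]))] [(438, array([ 0.43 , -0.428,  0.284]))] [(443, array([ 0.429, -0.437,  0.286]))]
258 [(429, array([ 0.445, -0.419,  0.251]))] [(436, array([ 0.431, -0.428,  0.269]))] [(442, array([ 0.43 , -0.438,  0.274]))]
262 [(428, array([ 0.445, -0.42 ,  0.237]))] [(435, array([ 0.43 , -0.429,  0.258]))] [(441, array([ 0.436, -0.441,  0.254]))]
266 [(418, array([ 0.43 , -0.4  ,  0.239]))] [(431, array([ 0.427, -0.423,  0.248]))] [(443, array([ 0.426, -0.444,  0.255]))]
270 [(419, array([ 0.421, -0.402,  0.238]))] [(435, array([ 0.42 , -0.431,  0.247]))] [(443, array([ 0.425, -0.447,  0.243]))]
274 [(430, array([ 0.431, -0.428,  0.218]))] [(436, array([ 0.422, -0.436,  0.232]))] [(441, array([ 0.425, -0.446,  0.23 ]))]
```

View pics/m.png

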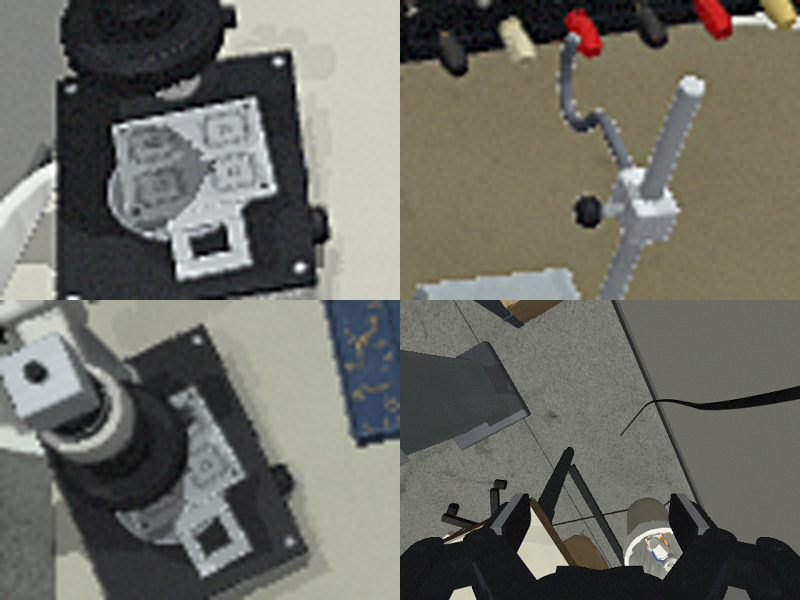

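The side crop gives clear stencil corners and the hook profile, with the tip near (417,224) and the valley near (417,245). The stencil's rear-left part lies behind a shadow only. I'll turn the corners into positions.

```bash
python3 - <<'E'
from h import *
import pickle
d=pickle.load(open('s0.pkl','rb'))
s=d['side'];t=d['top']
f=lambda s,u,v,ou,ov,z: ray(s,ou+u/4-.375,ov+v/4-.375,z)
S={'endL':(178,279),'endR':(250,268),'plTL':(113,124),'plTR':(256,97),'plBR':(276,192),'slot':(209,240),'stFR':(318,287),'stTR':(290,51),'stTL':(55,85)}
p={}
for k,(u,v) in S.items(): p[k]=f(s,u,v,120,180,.063 if k[:2]!='st' else .06); print(k,p[k])
T={'endL':(203,277),'endR':(250,557-300),'slot':(213,540-300),'plTR':(193,385-300),'plBR':(245,475-300),'stFR':(307,548-300),'stTR':(205,325-300)}
q={}
for k,(u,v) in T.items(): q[k]=f(t,u,v,130,170,.063 if k[:2]!='st' else .06); print('top',k,q[k])
# two-view height of slot, endR
def tri(a,b):
    A=[];B=[]
    for s,(u,v) in (a,b):
        M=s['cam_to_world'];r=M[:3,:3]@np.array([(u-s['cx'])/s['fx'],-(v-s['cy'])/s['fy'],-1]);r/=np.linalg.norm(r)
        P=np.eye(3)-np.outer(r,r);A.append(P);B.append(P@M[:3,3])
    return np.linalg.solve(sum(A),sum(B))
for k in T: 
    print('tri',k,tri((s,(120+S[k][0]/4-.4,180+S[k][1]/4-.4)),(t,(130+T[k][0]/4-.4,170+T[k][1]/4-.4))))
C=cloud(s);ok=(abs(C[...,2]-.0615)<.006)&(C[...,1]>.05)&(C[...,1]<.32)&(C[...,0]<.8)
v,u=np.nonzero(ok);print(cv2.minAreaRect((C[ok][:,:2]*1000).astype(np.float32)))
g=cv2.cvtColor(s['pixels'],cv2.COLOR_RGB2GRAY)
m=ok&(g>95);print(cv2.minAreaRect((C[m][:,:2]*1000).astype(np.float32)),np.median(C[m][:,2]),np.median(C[ok&(g<60)][:,2]))
print('rod',np.median(C[(C[...,2]>.27)&(C[...,2]<.34)&(C[...,0]<.5)&(C[...,1]<-.38)&(C[...,1]>-.5)],axis=0))
E
```

```text
endL [0.52   0.1847 0.063 ]
endR [0.5361 0.1432 0.063 ]
plTL [0.641  0.2705 0.063 ]
plTR [0.6816 0.184  0.063 ]
plBR [0.6004 0.1456 0.063 ]
slot [0.5539 0.1756 0.063 ]
stFR [0.5307 0.0981 0.06  ]
stTR [0.7318 0.1752 0.06  ]
stTL [0.6722 0.3238 0.06  ]
top endL [0.5235 0.1824 0.063 ]
top endR [0.5361 0.1441 0.063 ]
top slot [0.5528 0.173  0.063 ]
top plTR [0.6835 0.1832 0.063 ]
top plBR [0.6038 0.1447 0.063 ]
top stFR [0.5397 0.0986 0.06  ]
top stTR [0.7349 0.1716 0.06  ]
tri endL [0.5239 0.1851 0.0584]
tri endR [0.5364 0.1439 0.0625]
tri slot [0.552  0.1735 0.0657]
tri plTR [0.6841 0.1844 0.0606]
tri plBR [0.6048 0.1466 0.0582]
tri stFR [0.5423 0.102  0.0453]
tri stTR [0.7355 0.1745 0.0568]
((635.2745971679688, 148.65328979492188), (227.09056091308594, 300.3359069824219), 21.425989151000977)
((607.1427001953125, 212.27529907226562), (217.46939086914062, 159.19627380371094), 20.74674415588379) 0.06380052169601452 0.06109226368490389
rod [ 0.4295 -0.4324  0.3078]
```

The measurements agree across both views:

| Item | Value |
|---|---|
| Stage yaw | about 21° |
| Front edge centre | (.508, .174) |
| Stencil yaw | about 24° |
| Slot | (.554, .175, .063) |
| Handle end | 16 mm behind the front edge |
| Rod | (.43, -.433) |
| Hook azimuth | about 19° |

Next is the approach for the drag.

```bash
cat >> h.py <<'E'
from scipy.spatial.transform import Rotation as Ro
def toolR(yaw,lean):  # tool x towards robot, leaning back by lean
    y,l=np.radians([yaw,lean]);xs=np.array([np.cos(y),np.sin(y),0]);k=np.array([0,0,1.])
    z=-k*np.cos(l)+xs*np.sin(l);x=-xs*np.cos(l)-k*np.sin(l);return np.stack([x,np.cross(z,x),z],1)
def plan(p1,R1,n,grip,p0=None,R0=None):
    o=bot.get_obs();p=o['tcp_pos'].copy() if p0 is None else np.array(p0);R=o['orientation'] if R0 is None else R0
    a=Ro.from_matrix(R.T@R1).as_rotvec();ps=p.copy();Rs=R
    for i in range(n):
        t=ps+(np.array(p1)-ps)*(i+1)/n
        d=np.round(R.T@(t-p),4);w=np.round(np.degrees(a)/n,1)
        print([d.tolist(),w.tolist(),grip],end=',' if (i+1)%8 and i<n-1 else '\n')
        p=p+R@d;R=R@Ro.from_rotvec(np.radians(w)).as_matrix()
    return p,R
def st():
    o=bot.get_obs();print(o['time'],o['tcp_pos'],'F',o['wrist_force'],'op',o['opening'],'g',o['gripper_force']);print(o['orientation'])
E
python3 -c "
from h import *
p,R=plan([.481,.145,.21],toolR(23,42),16,0.0)
"
```

```text
[[-0.0229, -0.0129, 0.0029], [-1.1, -2.5, -2.9], 0.0],[[-0.0221, -0.014, 0.0035], [-1.1, -2.5, -2.9], 0.0],[[-0.0211, -0.0153, 0.0043], [-1.1, -2.5, -2.9], 0.0],[[-0.0202, -0.0163, 0.0048], [-1.1, -2.5, -2.9], 0.0],[[-0.0191, -0.0175, 0.0054], [-1.1, -2.5, -2.9], 0.0],[[-0.0179, -0.0185, 0.0058], [-1.1, -2.5, -2.9], 0.0],[[-0.0167, -0.0195, 0.0063], [-1.1, -2.5, -2.9], 0.0],[[-0.0155, -0.0204, 0.0065], [-1.1, -2.5, -2.9], 0.0]
[[-0.014, -0.0213, 0.0068], [-1.1, -2.5, -2.9], 0.0],[[-0.0127, -0.0222, 0.0069], [-1.1, -2.5, -2.9], 0.0],[[-0.0112, -0.0228, 0.0071], [-1.1, -2.5, -2.9], 0.0],[[-0.0098, -0.0235, 0.007], [-1.1, -2.5, -2.9], 0.0],[[-0.0082, -0.0241, 0.007], [-1.1, -2.5, -2.9], 0.0],[[-0.0067, -0.0247, 0.0069], [-1.1, -2.5, -2.9], 0.0],[[-0.0051, -0.025, 0.0066], [-1.1, -2.5, -2.9], 0.0],[[-0.0036, -0.0254, 0.0063], [-1.1, -2.5, -2.9], 0.0]
```

move_arm(rows=[[[-0.023, -0.013, 0.003], [-1.1, -2.5, -2.9], 0], [[-0.022, -0.014, 0.004], [-1.1, -2.5, -2.9], 0], [[-0.021, -0.015, 0.004], [-1.1, -2.5, -2.9], 0], [[-0.02, -0.016, 0.005], [-1.1, -2.5, -2.9], 0], [[-0.019, -0.018, 0.005], [-1.1, -2.5, -2.9], 0], [[-0.018, -0.018, 0.006], [-1.1, -2.5, -2.9], 0], [[-0.017, -0.02, 0.006], [-1.1, -2.5, -2.9], 0], [[-0.016, -0.02, 0.006], [-1.1, -2.5, -2.9], 0]])

```text
time: 1.15
tcp_pos: [0.3634, 0.3185, 0.2337]
orientation: [[-0.93, 0.034, 0.366], [0.06, 0.996, 0.058], [-0.363, 0.076, -0.929]]
wrist_force: [-0.8, 0.4, -0.5]
opening: 0.001
gripper_force: 0.0
```

move_arm(rows=[[[-0.014, -0.021, 0.007], [-1.1, -2.5, -2.9], 0], [[-0.013, -0.022, 0.007], [-1.1, -2.5, -2.9], 0], [[-0.011, -0.023, 0.007], [-1.1, -2.5, -2.9], 0], [[-0.01, -0.024, 0.007], [-1.1, -2.5, -2.9], 0], [[-0.008, -0.024, 0.007], [-1.1, -2.5, -2.9], 0], [[-0.007, -0.025, 0.007], [-1.1, -2.5, -2.9], 0], [[-0.005, -0.025, 0.007], [-1.1, -2.5, -2.9], 0], [[-0.003, -0.025, 0.006], [-1.1, -2.5, -2.9], 0]])

```text
time: 2.15
tcp_pos: [0.4815, 0.1449, 0.2103]
orientation: [[-0.68, -0.378, 0.628], [-0.284, 0.926, 0.25], [-0.676, -0.008, -0.737]]
wrist_force: [-0.1, 0.5, 0.4]
opening: -0.004
gripper_force: 0.0
```

```bash
python3 - <<'E'
from h import *
st();print(toolR(23,42))
s=snap('wrist');a=s['pixels'][:,:,::-1];b=snap('side')['pixels'][:,:,::-1]
import pickle;pickle.dump(s,open('w1.pkl','wb'))
cv2.imwrite('pics/w1.png',np.hstack([cv2.resize(a,(400,300)),cv2.resize(b[130:280,60:260],(400,300))]))
plan([.580-.0123,.187-.0052,.0816+.015],toolR(23,42),8,0.0)
E
```

```text
2.15 [0.4815 0.1449 0.2103] F [-0.0891  0.4504  0.3535] op -0.0037214074607121077 g 0.0
[[-0.6803 -0.3785  0.6277]
 [-0.2839  0.9256  0.2503]
 [-0.6757 -0.0079 -0.7371]]
[[-0.6841 -0.3907  0.6159]
 [-0.2904  0.9205  0.2615]
 [-0.6691  0.     -0.7431]]
[[0.0007, 0.0006, 0.0183], [-0.1, 0.0, -0.1], 0.0],[[0.0007, 0.0005, 0.0183], [-0.1, 0.0, -0.1], 0.0],[[0.0007, 0.0005, 0.0184], [-0.1, 0.0, -0.1], 0.0],[[0.0007, 0.0005, 0.0183], [-0.1, 0.0, -0.1], 0.0],[[0.0007, 0.0004, 0.0183], [-0.1, 0.0, -0.1], 0.0],[[0.0007, 0.0004, 0.0183], [-0.1, 0.0, -0.1], 0.0],[[0.0007, 0.0004, 0.0184], [-0.1, 0.0, -0.1], 0.0],[[0.0007, 0.0004, 0.0183], [-0.1, 0.0, -0.1], 0.0]
```

View pics/w1.png

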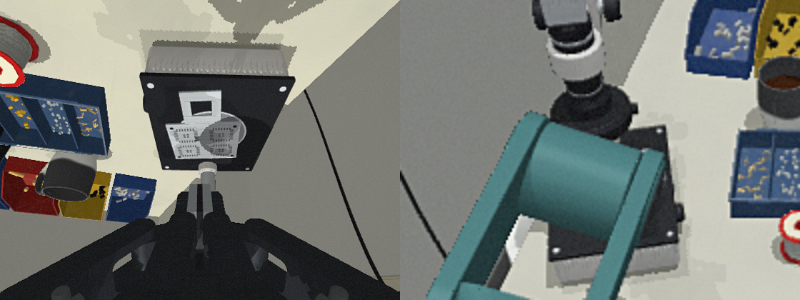

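Wrist view (half scale): the stencil is clear on the stage, with its handle end at about (200,92) and its slot at about (203,107). The ring light is ahead of the fingers. I'll refine with this view.

```bash
python3 - <<'E'
from h import *
import pickle
s=pickle.load(open('w1.pkl','rb'));C=cloud(s)
g=cv2.cvtColor(s['pixels'],cv2.COLOR_RGB2GRAY)
k=1.4
for n,(u,v) in {'endA':(182,94),'endB':(221,91),'slot':(203,107)}.items(): print(n,ray(s,u*k,v*k,.063))
# local frame: stage
b=np.array([.6014,.210]);X=np.array([.934,.358]);Y=np.array([-.358,.934])
P=np.stack([(C[...,:2]-b)@X,(C[...,:2]-b)@Y],-1)
on=(abs(C[...,2]-.062)<.008)&(abs(P[...,0])<.15)&(abs(P[...,1])<.1)
dark=on&(g<60);print('stage rect',cv2.minAreaRect((C[dark][:,:2]*1000).astype(np.float32)))
m=(on&(g>150)).astype(np.uint8);n,l,stt,c=cv2.connectedComponentsWithStats(m);i=1+stt[1:,4].argmax();L=l==i
print(stt[i]);q=C[L];r=P[L];print('z',np.median(q[:,2]));h=r[:,0]<np.percentile(r[:,0],0)+.04
print('minx',np.percentile(r[:,0],[.5,2]),'handle y',np.percentile(r[h][:,1],[2,98]))
hh=q[h][:,:2];print(cv2.minAreaRect((hh*1000).astype(np.float32)))
E
```

```text
endA [0.5403 0.1476 0.063 ]
endB [0.52   0.1845 0.063 ]
slot [0.5506 0.1767 0.063 ]
stage rect ((605.3025512695312, 211.79673767089844), (211.75296020507812, 158.98179626464844), 20.837093353271484)
[ 232  128   97   95 3781]
z 0.06378030080677685
minx [-0.0844 -0.0828] handle y [-0.0379  0.0076]
((544.1729736328125, 176.8497772216797), (40.113182067871094, 57.668800354003906), 21.65433692932129)
```

move_arm(rows=[[[0.001, 0.001, 0.016], [-0.1, 0, -0.1], 0], [[0.001, 0, 0.016], [-0.1, 0, -0.1], 0], [[0.001, 0, 0.016], [-0.1, 0, -0.1], 0], [[0, 0, 0.016], [-0.1, 0, -0.1], 0], [[0.001, 0, 0.016], [-0.1, 0, -0.1], 0], [[0.001, 0, 0.016], [-0.1, 0, -0.1], 0]])

```text
time: 3.0
tcp_pos: [0.5376, 0.1708, 0.1361]
orientation: [[-0.678, -0.391, 0.622], [-0.292, 0.92, 0.26], [-0.674, -0.005, -0.739]]
wrist_force: [0.2, -0.3, 0.0]
opening: -0.001
gripper_force: 0.0
```

```bash
python3 - <<'E'
from h import *
st()
plan([.580-.0062,.187-.0026,.0816+.0075],toolR(23,42),6,0.0)
E
```

```text
3.0 [0.5376 0.1708 0.1361] F [ 0.1831 -0.3208  0.008 ] op -0.0011964876125487296 g 0.0
[[-0.6782 -0.3914  0.622 ]
 [-0.2924  0.9202  0.2603]
 [-0.6742 -0.0054 -0.7385]]
[[0.0005, -0.0002, 0.0101], [-0.0, 0.1, 0.0], 0.0],[[0.0005, -0.0003, 0.0102], [-0.0, 0.1, 0.0], 0.0],[[0.0005, -0.0002, 0.0101], [-0.0, 0.1, 0.0], 0.0],[[0.0005, -0.0002, 0.0101], [-0.0, 0.1, 0.0], 0.0],[[0.0005, -0.0003, 0.0102], [-0.0, 0.1, 0.0], 0.0],[[0.0004, -0.0002, 0.0101], [-0.0, 0.1, 0.0], 0.0]
```

move_arm(rows=[[[0.001, 0, 0.012], [0, 0, 0], 0], [[0, 0, 0.012], [0, 0, 0], 0], [[0.001, 0, 0.012], [0, 0, 0], 0], [[0, 0, 0.012], [0, 0, 0], 0], [[0.001, 0, 0.008], [0, 0, 0], 0], [[0, 0, 0], [0, 0, 0], 0]])

```text
time: 3.75
tcp_pos: [0.5705, 0.1831, 0.0922]
orientation: [[-0.679, -0.391, 0.622], [-0.292, 0.921, 0.259], [-0.674, -0.006, -0.739]]
wrist_force: [-0.2, 0.8, 0.0]
opening: 0.002
gripper_force: 0.0
```

move_arm(rows=[[[0.0013, 0, 0.0015], [0, 0, 0], 0], [[0.0013, 0, 0.0015], [0, 0, 0], 0]])

```text
time: 4.0
tcp_pos: [0.5708, 0.1831, 0.0895]
orientation: [[-0.677, -0.39, 0.624], [-0.292, 0.921, 0.259], [-0.675, -0.007, -0.737]]
wrist_force: [0.4, 0.1, -0.4]
opening: 0.003
gripper_force: 0.0
```

move_arm(rows=[[[0.0013, 0, 0.0015], [0, 0, 0], 0], [[0.0013, 0, 0.0015], [0, 0, 0], 0]])

```text
time: 4.25
tcp_pos: [0.5719, 0.1832, 0.0868]
orientation: [[-0.675, -0.39, 0.626], [-0.291, 0.921, 0.259], [-0.677, -0.007, -0.736]]
wrist_force: [-1.4, 0.0, 6.5]
opening: -0.001
gripper_force: 3.1
```

Contact came at a slightly early height, on the lower corner of the tip. That puts the press point at the very front of the plate, so I'll lift and press 18 mm deeper.

move_arm(rows=[[[-0.0034, 0, -0.0037], [0, 0, 0], 0], [[-0.0045, 0, 0.004], [0, 0, 0], 0], [[-0.0045, 0, 0.004], [0, 0, 0], 0], [[-0.0045, 0, 0.004], [0, 0, 0], 0], [[0.0014, 0, 0.0014], [0, 0, 0], 0], [[0.0014, 0, 0.0014], [0, 0, 0], 0], [[0, 0, 0], [0, 0, 0], 0]])

```text
time: 5.12
tcp_pos: [0.5876, 0.1901, 0.0869]
orientation: [[-0.677, -0.39, 0.624], [-0.292, 0.921, 0.259], [-0.676, -0.007, -0.737]]
wrist_force: [1.3, 0.3, 1.3]
opening: -0.003
gripper_force: 0.7
```

move_arm(rows=[[[0.0007, 0, 0.0008], [0, 0, 0], 0], [[0, 0, 0], [0, 0, 0], 0]])

```text
time: 5.38
tcp_pos: [0.5882, 0.1902, 0.0868]
orientation: [[-0.676, -0.39, 0.625], [-0.292, 0.921, 0.259], [-0.677, -0.007, -0.736]]
wrist_force: [-0.4, -0.0, 5.2]
opening: 0.0
gripper_force: 2.2
```

move_arm(rows=[[[0.0007, 0, 0.0008], [0, 0, 0], 0], [[0, 0, 0], [0, 0, 0], 0], [[0.0037, 0.0002, -0.0034], [0, 0, 0], 0], [[0.0037, 0.0002, -0.0034], [0, 0, 0], 0]])

```text
time: 5.88
tcp_pos: [0.5795, 0.1866, 0.0867]
orientation: [[-0.675, -0.39, 0.627], [-0.291, 0.921, 0.259], [-0.678, -0.008, -0.735]]
wrist_force: [1.0, 1.2, 4.8]
opening: 0.003
gripper_force: 2.7
```

move_arm(rows=[[[0.0037, 0.0002, -0.0034], [0, 0, 0], 0], [[0.0037, 0.0002, -0.0034], [0, 0, 0], 0]])

```text
time: 6.12
tcp_pos: [0.5701, 0.1829, 0.0868]
orientation: [[-0.675, -0.39, 0.627], [-0.291, 0.921, 0.259], [-0.678, -0.008, -0.735]]
wrist_force: [0.9, 0.1, 5.1]
opening: -0.005
gripper_force: 2.7
```

```bash
cat >> h.py <<'E'
def sten(s,lo=145):
    """handle region relative to the stage front edge, from one view"""
    C=cloud(s);g=cv2.cvtColor(s['pixels'],cv2.COLOR_RGB2GRAY);b=np.array([.600,.2095]);X=np.array([.934,.357]);Y=np.array([-.357,.934])
    P=np.stack([(C[...,:2]-b)@X,(C[...,:2]-b)@Y],-1)
    on=(abs(C[...,2]-.0635)<.006)&(abs(P[...,1])<.07)&(P[...,0]>-.2)&(P[...,0]<-.02)&(g>lo)
    n,l,t,c=cv2.connectedComponentsWithStats(on.astype(np.uint8));L=l==1+t[1:,4].argmax();r=P[L]
    e=np.percentile(r[:,0],.5);h=(r[:,0]<e+.035)
    print('end vs edge mm',(e+.1)*1000,'handle y',np.percentile(r[h][:,1],[1,99])*1000,'n',h.sum())
    rc=cv2.minAreaRect((C[L][h][:,:2]*1000).astype(np.float32));print(rc);return rc
E
python3 -c "
from h import *
st();sten(snap('wrist','w2.png'))"
```

```text
6.125 [0.5701 0.1829 0.0868] F [0.9477 0.0966 5.1441] op -0.005050365225596406 g 2.6842430443502963
[[-0.6745 -0.3896  0.6271]
 [-0.291   0.921   0.2591]
 [-0.6785 -0.0077 -0.7346]]
end vs edge mm 57.31235689666211 handle y [-60.0736 -23.9807] n 1399
((585.4551391601562, 159.23419189453125), (23.007251739501953, 38.532684326171875), 20.848600387573242)
```

View pics/w2.png

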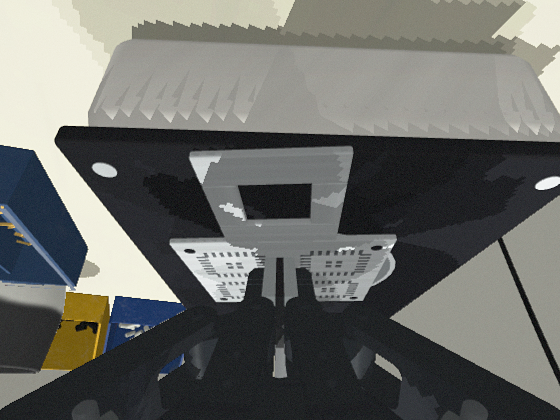

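The handle lies in shadow. Its end edge runs (190,153)–(352,148) and the stage edge is at row ~130. I'll use a lower threshold and keep dragging.

```bash
python3 -c "
from h import *
s=snap('wrist');sten(s,85)
for u,v in((190,153),(352,148),(275,203)):
  p=ray(s,u,v,.063);q=p[:2]-[.6,.2095];print(p,q@[.934,.357]*1000+100,q@[-.357,.934])
"
```

```text
end vs edge mm -1.8979714941458474 handle y [-40.378    5.3626] n 7674
((528.8104248046875, 163.01060485839844), (36.366180419921875, 47.57178497314453), 26.052898406982422)
[0.5218 0.136  0.063 ] 0.6758713851576772 -0.040739809957134096
[0.5022 0.1757 0.063 ] -3.372193637759281 0.0033629126574760476
[0.5363 0.1673 0.063 ] 25.434543153515847 -0.016651095936950074
```

move_arm(rows=[[[0.0037, 0.0002, -0.0034], [0, 0, 0], 0], [[0.0037, 0.0002, -0.0034], [0, 0, 0], 0]])

```text
time: 6.48
tcp_pos: [0.5607, 0.1794, 0.0867]
orientation: [[-0.675, -0.39, 0.627], [-0.291, 0.921, 0.259], [-0.678, -0.008, -0.735]]
wrist_force: [1.6, -0.1, 5.9]
opening: 0.002
gripper_force: 2.7
```

```bash
python3 -c "
from h import *
s=snap('wrist');sten(s,85)
"
```

```text
end vs edge mm -11.332644371405104 handle y [-40.1215   5.4993] n 7654
((520.1752319335938, 159.329833984375), (36.421260833740234, 48.75424575805664), 25.79860496520996)
```

Dragging without slip. It needs another 38 mm.

move_arm(rows=[[[0.0037, 0.0002, -0.0034], [0, 0, 0], 0], [[0.0037, 0.0002, -0.0034], [0, 0, 0], 0], [[0.0037, 0.0002, -0.0034], [0, 0, 0], 0], [[0.0037, 0.0002, -0.0034], [0, 0, 0], 0]])

```text
time: 7.02
tcp_pos: [0.5418, 0.1723, 0.0868]
orientation: [[-0.675, -0.39, 0.627], [-0.291, 0.921, 0.259], [-0.678, -0.008, -0.735]]
wrist_force: [2.0, -0.3, 5.6]
opening: -0.001
gripper_force: 2.8
```

move_arm(rows=[[[0.0037, 0.0002, -0.0034], [0, 0, 0], 0], [[0.0037, 0.0002, -0.0034], [0, 0, 0], 0], [[0.0037, 0.0002, -0.0034], [0, 0, 0], 0], [[0.0022, 0.0001, -0.002], [0, 0, 0], 0], [[0, 0, 0], [0, 0, 0], 0]])

```text
time: 7.65
tcp_pos: [0.5247, 0.1658, 0.0867]
orientation: [[-0.675, -0.39, 0.627], [-0.291, 0.921, 0.259], [-0.678, -0.008, -0.735]]
wrist_force: [-2.3, -1.2, 7.9]
opening: 0.0
gripper_force: 3.9
```

```bash
python3 -c "
from h import *
s=snap('wrist','w3.png');sten(s,85)
"
```

```text
end vs edge mm -49.693634188815366 handle y [-39.6829   5.9284] n 7658
((483.33587646484375, 147.03244018554688), (36.79428482055664, 46.125118255615234), 25.728914260864258)
```

Overhang is about 48–50 mm, with stencil yaw ~25.5°. Now I'll retract along the tool axis and measure from there.

move_arm(rows=[[[-0.0034, 0, -0.0037], [0, 0, 0], 0], [[0, 0, -0.015], [0, 0, 0], 0], [[0, 0, -0.025], [0, 0, 0], 0.085], [[0, 0, -0.03], [0, 0, 0], 0.085], [[0, 0, -0.03], [0, 0, 0], 0.085], [[0, 0, -0.02], [0, 0, 0], 0.085]])

```text
time: 8.45
tcp_pos: [0.4472, 0.1346, 0.1776]
orientation: [[-0.679, -0.391, 0.621], [-0.293, 0.92, 0.259], [-0.673, -0.006, -0.739]]
wrist_force: [-0.1, 0.5, -0.8]
opening: 0.845
gripper_force: 0.0
```

```bash
python3 -c "
from h import *
s=snap('wrist','w4.png');sten(s,85);st()
C=cloud(s);g=cv2.cvtColor(s['pixels'],cv2.COLOR_RGB2GRAY)
print(np.unique((C[:,280,2]*1000).astype(int)//5,return_counts=True))
"
```

```text
end vs edge mm -49.14090992946471 handle y [-39.3658   6.3973] n 1749
((483.756103515625, 147.50128173828125), (36.75376510620117, 46.04743194580078), 26.13601303100586)
8.5 [0.4475 0.1345 0.1798] F [2.063  1.7954 1.2395] op 0.9275127158189922 g 0.0
[[-0.6766 -0.3907  0.6242]
 [-0.2926  0.9205  0.259 ]
 [-0.6757 -0.0074 -0.7371]]
(array([-1,  0,  1,  6,  7,  8,  9, 10, 12, 13, 14, 15, 16, 17, 18, 19, 20,
       21, 22, 23, 24, 25, 26, 27, 28, 29, 30, 31, 32, 33, 34, 35, 38, 39,
       41, 42, 43]), array([  2, 127,   1,   4,   5,   5,   5,   3, 116,   4,   4,   5,   4,
         4,   4,   5,   3,   4,   5,   4,   5,   4,   5,   4,   4,   5,
         5,   5,   5,   5,   5,   4,   6,   1,   8,  24,  11]))
```

View pics/w4.png

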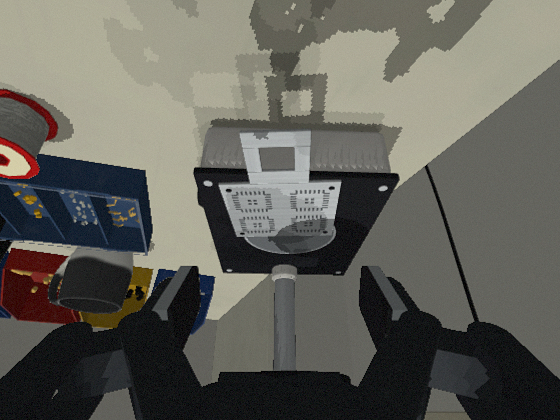

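Wrist view: the handle overhangs the front edge (rows 132–185) with its slot at (280,158). The slot computes to (.491,.151), which matches the original position plus the travel. Next I'll plan the grasp across the handle's sides with a 25° lean, and check the surroundings of the hook.

```bash
python3 - <<'E'
from h import *
import pickle
R=toolR(25.8,25);T=np.array([.4838,.1475,.0716])
p,r=plan(T-R[:,2]*.06,R,6,.085)
plan(T,R,5,.085,p,r)
d=pickle.load(open('s0.pkl','rb'))
for n in('side','top'):
    C=cloud(d[n]);m=(C[...,2]>.03)&(C[...,2]<.3)&(C[...,1]<-.2)&(C[...,1]>-.55)&(C[...,0]>.56)&(C[...,0]<.8)
    q=C[m];
    for y in np.arange(-.55,-.2,.05):
        w=q[(q[:,1]>y)&(q[:,1]<y+.05)]; print(n,round(y,2),len(w),w[:,0].min().round(3) if len(w) else '',w[w[:,0].argmin(),2].round(3) if len(w) else '')
    m=(C[...,1]<-.37)&(C[...,1]>-.46)&(C[...,0]>.40)&(C[...,0]<.57)&(C[...,2]>.15)&(C[...,2]<.36)
    q=C[m];o=np.array([.947,.32]);
    h=q[(q[:,0]>.46)];dd=h[:,:2]-[.4295,-.434]
    A=np.c_[dd@o*1000,dd@[-.32,.947]*1000,h[:,2]*1000]
    if n=='side':pickle.dump(h,open('hook.pkl','wb'))
    print(np.round(A[A[:,0].argsort()][::4],0).tolist())
    print('dir',np.degrees(np.arctan2(*np.polyfit(h[:,0],h[:,1],1)[:1],1)))
E
```

```text
[[0.0044, -0.0005, 0.0081], [-0.3, 2.9, -0.4], 0.085],[[0.0041, -0.0005, 0.0083], [-0.3, 2.9, -0.4], 0.085],[[0.0036, -0.0006, 0.0085], [-0.3, 2.9, -0.4], 0.085],[[0.0032, -0.0005, 0.0087], [-0.3, 2.9, -0.4], 0.085],[[0.0027, -0.0006, 0.0088], [-0.3, 2.9, -0.4], 0.085],[[0.0023, -0.0006, 0.009], [-0.3, 2.9, -0.4], 0.085]
[[0.0, 0.0, 0.012], [-0.0, 0.0, 0.1], 0.085],[[0.0, 0.0001, 0.012], [-0.0, 0.0, 0.1], 0.085],[[0.0001, -0.0, 0.012], [-0.0, 0.0, 0.1], 0.085],[[-0.0, 0.0, 0.012], [-0.0, 0.0, 0.1], 0.085],[[-0.0, 0.0001, 0.012], [-0.0, 0.0, 0.1], 0.085]
side -0.55 927 0.737 0.05
side -0.5 1024 0.717 0.042
side -0.45 1148 0.704 0.053
side -0.4 1220 0.686 0.053
side -0.35 1371 0.664 0.049
side -0.3 1449 0.653 0.044
side -0.25 628 0.65 0.044
[[33.0, 0.0, 245.0], [35.0, 1.0, 243.0], [38.0, 1.0, 239.0], [40.0, 1.0, 243.0], [43.0, 2.0, 239.0], [44.0, 1.0, 241.0], [48.0, -3.0, 244.0], [51.0, -1.0, 242.0], [55.0, -1.0, 240.0], [56.0, 1.0, 240.0], [57.0, -0.0, 245.0], [61.0, -0.0, 242.0], [63.0, 1.0, 240.0], [66.0, 0.0, 233.0], [69.0, 0.0, 230.0], [71.0, 1.0, 228.0], [74.0, -4.0, 217.0], [78.
[... 546 characters left out ...]
5 0.738 0.047
top -0.5 424 0.722 0.044
top -0.45 528 0.707 0.046
top -0.4 592 0.689 0.052
top -0.35 717 0.667 0.051
top -0.3 826 0.656 0.059
top -0.25 311 0.654 0.058
[[31.0, -4.0, 246.0], [35.0, -3.0, 244.0], [39.0, -3.0, 242.0], [44.0, -4.0, 246.0], [47.0, -7.0, 241.0], [51.0, -2.0, 244.0], [55.0, -2.0, 243.0], [59.0, -7.0, 243.0], [63.0, -2.0, 245.0], [67.0, -2.0, 242.0], [72.0, -2.0, 236.0], [75.0, -0.0, 225.0], [80.0, -1.0, 219.0], [84.0, -7.0, 216.0], [89.0, -8.0, 209.0], [93.0, -4.0, 210.0], [98.0, -3.0, 207.0], [101.0, -7.0, 211.0], [104.0, -4.0, 216.0], [109.0, -5.0, 224.0], [112.0, -1.0, 219.0], [114.0, -2.0, 247.0], [116.0, -3.0, 236.0], [118.0, -9.0, 242.0]]
dir 17.80145499291077
```

move_arm(rows=[[[0.004, -0.0005, 0.008], [-0.3, 2.9, -0.4], 0.085], [[0.004, -0.0005, 0.008], [-0.3, 2.9, -0.4], 0.085], [[0.004, -0.0005, 0.0085], [-0.3, 2.9, -0.4], 0.085], [[0.003, -0.0005, 0.009], [-0.3, 2.9, -0.4], 0.085], [[0.003, -0.0005, 0.009], [-0.3, 2.9, -0.4], 0.085], [[0.0025, -0.0005, 0.009], [-0.3, 2.9, -0.4], 0.085], [[0, 0, 0], [0, 0, 0], 0.085]])

```text
time: 9.38
tcp_pos: [0.4611, 0.1372, 0.1219]
orientation: [[-0.816, -0.438, 0.378], [-0.399, 0.899, 0.182], [-0.419, -0.002, -0.908]]
wrist_force: [0.3, 1.2, -0.0]
opening: 0.997
gripper_force: 0.0
```

```bash
python3 - <<'E'
from h import *
st();s=snap('wrist','w5.png');rc=sten(s,85)
R=toolR(25.8,25);T=np.array([.4838,.1475,.0716]);plan(T,R,5,.085)
E
```

```text
9.375 [0.4611 0.1372 0.1219] F [ 0.3132  1.2267 -0.0368] op 0.9971262030731016 g 0.0
[[-0.8156 -0.4385  0.3776]
 [-0.3989  0.8987  0.1822]
 [-0.4193 -0.0021 -0.9079]]
end vs edge mm -48.722035049349245 handle y [-39.0852   6.4321] n 2335
((483.9453125, 147.53451538085938), (37.38289260864258, 46.07020568847656), 26.178760528564453)
[[-0.0002, -0.0001, 0.0113], [-0.0, -0.0, 0.0], 0.085],[[-0.0003, -0.0001, 0.0113], [-0.0, -0.0, 0.0], 0.085],[[-0.0002, -0.0001, 0.0114], [-0.0, -0.0, 0.0], 0.085],[[-0.0003, -0.0002, 0.0113], [-0.0, -0.0, 0.0], 0.085],[[-0.0002, -0.0001, 0.0113], [-0.0, -0.0, 0.0], 0.085]
```

View pics/w5.png

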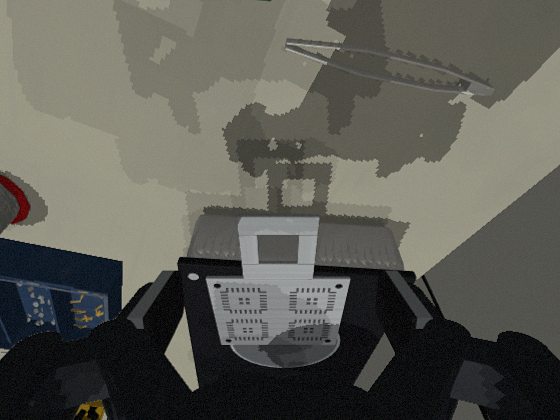

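The handle spans columns 240–318, centred between the fingers, with the slot at (278,248). I'll descend and close.

move_arm(rows=[[[0, 0, 0.011], [0, 0, 0], 0.085], [[0, 0, 0.011], [0, 0, 0], 0.085], [[0, 0, 0.011], [0, 0, 0], 0.085], [[0, 0, 0.011], [0, 0, 0], 0.085], [[-0.001, -0.001, 0.012], [0, 0, 0], 0.085], [[0, 0, 0], [0, 0, 0], 0.085]])

```text
time: 10.18
tcp_pos: [0.484, 0.1468, 0.0723]
orientation: [[-0.815, -0.438, 0.379], [-0.398, 0.899, 0.182], [-0.421, -0.003, -0.907]]
wrist_force: [-0.1, 0.3, 0.5]
opening: 0.994
gripper_force: 0.0
```

move_arm(rows=[[[0, 0, 0], [0, 0, 0], 0.035], [[0, 0, 0], [0, 0, 0], 0.035], [[0, 0, 0], [0, 0, 0], 0.035], [[0, 0, 0], [0, 0, 0], 0.035], [[0, 0, 0], [0, 0, 0], 0.035], [[0, 0, 0], [0, 0, 0], 0.035]])

```text
time: 10.92
tcp_pos: [0.485, 0.1469, 0.0745]
orientation: [[-0.813, -0.438, 0.383], [-0.398, 0.899, 0.183], [-0.424, -0.004, -0.905]]
wrist_force: [-0.7, -0.6, 4.1]
opening: 0.51
gripper_force: 60.7
```

```bash
python3 - <<'E'
from h import *
st();s=snap('wrist','w6.png');rc=sten(s,85)
E
```

```text
10.925 [0.485  0.1469 0.0745] F [-0.6587 -0.5997  4.1434] op 0.5102243506756529 g 60.697768181562424
[[-0.8133 -0.4378  0.3832]
 [-0.398   0.899   0.1826]
 [-0.4245 -0.004  -0.9054]]
end vs edge mm -47.2324102806089 handle y [-39.2768   4.942 ] n 3194
((484.8439636230469, 146.888671875), (37.489227294921875, 45.34245300292969), 23.86172866821289)
```

Gripped at 60 N. I'll lift gently and check.

move_arm(rows=[[[-0.002, 0, -0.0045], [0, 0, 0], 0.035], [[-0.002, 0, -0.0045], [0, 0, 0], 0.035], [[-0.002, 0, -0.0045], [0, 0, 0], 0.035], [[-0.002, 0, -0.0045], [0, 0, 0], 0.035], [[0, 0, 0], [0, 0, 0], 0.035]])

```text
time: 11.6
tcp_pos: [0.4844, 0.1467, 0.0941]
orientation: [[-0.813, -0.438, 0.383], [-0.398, 0.899, 0.182], [-0.424, -0.004, -0.906]]
wrist_force: [0.2, -0.1, -1.0]
opening: 0.509
gripper_force: 61.1
```

```bash
cat >>h.py <<'E'
def held(s,lo=85):
    """stencil in tool frame: cloud points near the grip"""
    o=bot.get_obs();R=o['orientation'];C=cloud(s);g=cv2.cvtColor(s['pixels'],cv2.COLOR_RGB2GRAY)
    Q=(C-o['tcp_pos'])@R
    m=(abs(Q[...,1])<.02)&(Q[...,2]>-.03)&(Q[...,2]<.11)&(Q[...,0]>-.14)&(Q[...,0]<.05)&(g>lo)
    n,l,t,c=cv2.connectedComponentsWithStats(m.astype(np.uint8));L=l==1+t[1:,4].argmax();q=Q[L]
    A=np.polyfit(q[:,0],q[:,2],1);print('n',L.sum(),'tool z = %.4f*x+%.4f'%tuple(A),'angle',np.degrees(np.arctan(A[0])),'x range',np.percentile(q[:,0],[.5,99.5]),'rms',np.std(q[:,2]-np.polyval(A,q[:,0])))
    return Q,L
E
python3 - <<'E'
from h import *
st();s=snap('wrist','w7.png');held(s)
E
```

```text
11.6 [0.4844 0.1467 0.0941] F [ 0.194  -0.1289 -1.0392] op 0.5091989205168638 g 61.09566729515791
[[-0.8135 -0.4379  0.3827]
 [-0.3981  0.899   0.1825]
 [-0.424  -0.0039 -0.9057]]
n 8015 tool z = -0.4788*x+0.0120 angle -25.586984657702274 x range [-0.0862  0.0203] rms 0.0003974296924622682
```

View pics/w7.png

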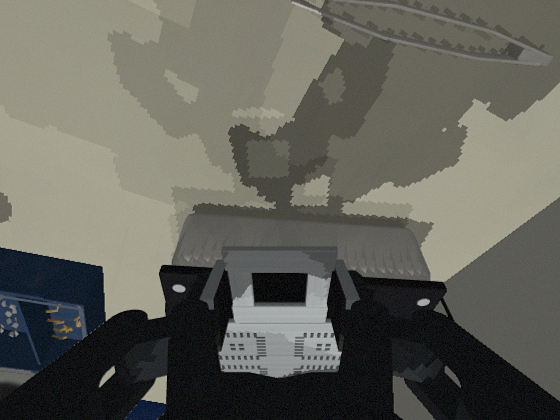

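Held firmly, and level to about 0.5°. The slot in the tool frame is about (-3.5, 0, 15) mm. I'll plan the carry: pull out from under the head, raise, cross over, and stop above the hook tip.

```bash
cat >>h.py <<'E'
St=np.array([-.0035,0,.0153])
def hang(s,z,beta,yaw=17.5,lat=0,V=(.5153,-.408)):
    """slot centre at s metres outboard of valley, height z"""
    y=np.radians(yaw);o=np.array([np.cos(y),np.sin(y)]);R=toolR(yaw,25.6-beta)
    sl=np.r_[np.array(V)+s*o+lat*np.array([-o[1],o[0]]),z];return sl-R@St,R
E
python3 - <<'E'
from h import *
o=bot.get_obs();R=o['orientation']
p,r=plan(o['tcp_pos']+[-.101,-.043,.03],R,8,.035)
p,r=plan([.40,-.03,.34],toolR(20,20),16,.035,p,r)
P,Q=hang(.022,.315,25);print(P)
p,r=plan(P,Q,24,.035,p,r)
E
```

```text
[[0.0108, 0.0007, -0.0092], [0.0, 0.0, 0.0], 0.035],[[0.0109, 0.0007, -0.0092], [0.0, 0.0, 0.0], 0.035],[[0.0108, 0.0007, -0.0092], [0.0, 0.0, 0.0], 0.035],[[0.0108, 0.0006, -0.0092], [0.0, 0.0, 0.0], 0.035],[[0.0108, 0.0007, -0.0092], [0.0, 0.0, 0.0], 0.035],[[0.0109, 0.0007, -0.0092], [0.0, 0.0, 0.0], 0.035],[[0.0108, 0.0007, -0.0092], [0.0, 0.0, 0.0], 0.035],[[0.0108, 0.0007, -0.0092], [0.0, 0.0, 0.0], 0.035]
[[-0.0033, -0.008, -0.0134], [0.1, 0.3, 0.4], 0.035],[[-0.0032, -0.0081, -0.0133], [0.1, 0.3, 0.4], 0.035],[[-0.0032, -0.008, -0.0134], [0.1, 0.3, 0.4], 0.035],[[-0.0032, -0.008, -0.0134], [0.1, 0.3, 0.4], 0.035],[[-0.0032, -0.008, -0.0134], [0.1, 0.3, 0.4], 0.035],[[-0.0032, -0.0081, -0.0134], [0.1, 0.3, 0.4], 0.035],[[-0.0032, -0.008, -0.0134], [0.1, 0.3, 0.4], 0.035],[[-0.0031, -0.008, -0.0133], [0.1, 0.3, 0.4], 0.035]
[[-0.0032, -0.0081, -0.0134], [0.1, 0.3, 0.4], 0.035],[[-0.0031, -0.008, -0.0134], [0.1, 0.3, 0.4], 0.035],[[-0.0031, -0.008, -0.0134], [0.1, 0.3, 0.4], 0.035],[[-0.0031, -0.0081, -0.0134], [0.1, 0.3, 0.4], 0.035],[[-0.0031, -0.008, -0.0134], [0.1, 0.3, 0.4]
[... 754 characters left out ...]
.1], 0.035],[[-0.0004, -0.0164, 0.0001], [0.0, 0.8, 0.1], 0.035],[[-0.0003, -0.0165, 0.0002], [0.0, 0.8, 0.1], 0.035],[[-0.0004, -0.0165, 0.0002], [0.0, 0.8, 0.1], 0.035],[[-0.0004, -0.0165, 0.0001], [0.0, 0.8, 0.1], 0.035],[[-0.0005, -0.0164, 0.0001], [0.0, 0.8, 0.1], 0.035]
[[-0.0005, -0.0165, 0.0002], [0.0, 0.8, 0.1], 0.035],[[-0.0005, -0.0165, 0.0001], [0.0, 0.8, 0.1], 0.035],[[-0.0005, -0.0164, 0.0001], [0.0, 0.8, 0.1], 0.035],[[-0.0006, -0.0165, 0.0001], [0.0, 0.8, 0.1], 0.035],[[-0.0006, -0.0165, 0.0001], [0.0, 0.8, 0.1], 0.035],[[-0.0006, -0.0165, 0.0001], [0.0, 0.8, 0.1], 0.035],[[-0.0007, -0.0164, 0.0001], [0.0, 0.8, 0.1], 0.035],[[-0.0007, -0.0165, 0.0001], [0.0, 0.8, 0.1], 0.035]
```

move_arm(rows=[[[0.011, 0.0007, -0.009], [0, 0, 0], 0.035], [[0.011, 0.0007, -0.009], [0, 0, 0], 0.035], [[0.011, 0.0007, -0.009], [0, 0, 0], 0.035], [[0.011, 0.0007, -0.009], [0, 0, 0], 0.035], [[0.011, 0.0007, -0.009], [0, 0, 0], 0.035], [[0.011, 0.0007, -0.009], [0, 0, 0], 0.035], [[0.011, 0.0007, -0.009], [0, 0, 0], 0.035], [[0.011, 0.0007, -0.009], [0, 0, 0], 0.035]])

```text
time: 12.65
tcp_pos: [0.3818, 0.1034, 0.1212]
orientation: [[-0.814, -0.438, 0.381], [-0.398, 0.899, 0.182], [-0.423, -0.003, -0.906]]
wrist_force: [-0.0, 0.1, -0.6]
opening: 0.512
gripper_force: 61.3
```

move_arm(rows=[[[-0.003, -0.008, -0.0135], [0.1, 0.3, 0.4], 0.035], [[-0.003, -0.008, -0.0135], [0.1, 0.3, 0.4], 0.035], [[-0.003, -0.008, -0.0135], [0.1, 0.3, 0.4], 0.035], [[-0.003, -0.008, -0.0135], [0.1, 0.3, 0.4], 0.035], [[-0.003, -0.008, -0.0135], [0.1, 0.3, 0.4], 0.035], [[-0.003, -0.008, -0.0135], [0.1, 0.3, 0.4], 0.035], [[-0.003, -0.008, -0.0135], [0.1, 0.3, 0.4], 0.035], [[-0.003, -0.008, -0.0135], [0.1, 0.3, 0.4], 0.035]])

```text
time: 13.65
tcp_pos: [0.3892, 0.0356, 0.2306]
orientation: [[-0.853, -0.386, 0.352], [-0.354, 0.923, 0.154], [-0.384, 0.006, -0.923]]
wrist_force: [0.1, -0.1, -1.7]
opening: 0.513
gripper_force: 61.3
```

move_arm(rows=[[[-0.003, -0.008, -0.0135], [0.1, 0.3, 0.4], 0.035], [[-0.003, -0.008, -0.0135], [0.1, 0.3, 0.4], 0.035], [[-0.003, -0.008, -0.0135], [0.1, 0.3, 0.4], 0.035], [[-0.003, -0.008, -0.0135], [0.1, 0.3, 0.4], 0.035], [[-0.003, -0.008, -0.0135], [0.1, 0.3, 0.4], 0.035], [[-0.003, -0.008, -0.0135], [0.1, 0.3, 0.4], 0.035], [[-0.003, -0.008, -0.0135], [0.1, 0.3, 0.4], 0.035], [[-0.003, -0.008, -0.0135], [0.1, 0.3, 0.4], 0.035]])

```text
time: 14.65
tcp_pos: [0.3967, -0.0314, 0.3393]
orientation: [[-0.887, -0.333, 0.321], [-0.308, 0.943, 0.127], [-0.345, 0.014, -0.939]]
wrist_force: [0.8, 0.7, -2.0]
opening: 0.508
gripper_force: 61.3
```

```bash
python3 - <<'E'
from h import *
st();s=snap('wrist','w8.png');held(s)
P,Q=hang(.022,.315,25)
plan(P,Q,24,.035)
E
```

```text
14.65 [ 0.3967 -0.0314  0.3393] F [ 0.8314  0.6575 -1.9902] op 0.507675729278296 g 61.264430321753025
[[-0.8868 -0.3325  0.3209]
 [-0.3077  0.943   0.1268]
 [-0.3447  0.0137 -0.9386]]
n 7651 tool z = -0.4826*x+0.0148 angle -25.76361429122993 x range [-0.0852  0.0211] rms 0.0004146191521011624
[[-0.0001, -0.0164, 0.0003], [0.0, 0.8, 0.1], 0.035],[[-0.0001, -0.0164, 0.0004], [0.0, 0.8, 0.1], 0.035],[[-0.0002, -0.0165, 0.0003], [0.0, 0.8, 0.1], 0.035],[[-0.0002, -0.0164, 0.0004], [0.0, 0.8, 0.1], 0.035],[[-0.0002, -0.0164, 0.0003], [0.0, 0.8, 0.1], 0.035],[[-0.0002, -0.0164, 0.0004], [0.0, 0.8, 0.1], 0.035],[[-0.0003, -0.0165, 0.0003], [0.0, 0.8, 0.1], 0.035],[[-0.0004, -0.0164, 0.0003], [0.0, 0.8, 0.1], 0.035]
[[-0.0003, -0.0164, 0.0003], [0.0, 0.8, 0.1], 0.035],[[-0.0004, -0.0164, 0.0003], [0.0, 0.8, 0.1], 0.035],[[-0.0004, -0.0164, 0.0004], [0.0, 0.8, 0.1], 0.035],[[-0.0005, -0.0165, 0.0003], [0.0, 0.8, 0.1], 0.035],[[-0.0005, -0.0164, 0.0003], [0.0, 0.8, 0.1], 0.035],[[-0.0005, -0.0164, 0.0003], [0.0, 0.8, 0.1], 0.035],[[-0.0005, -0.0164, 0.0002], [0.0, 0.8, 0.1], 0.035],[[-0.0006, -0.0164, 0.0003], [0.0, 0.8, 0.1], 0.035]
[[-0.0006, -0.0164, 0.0003], [0.0, 0.8, 0.1], 0.035],[[-0.0007, -0.0164, 0.0002], [0.0, 0.8, 0.1], 0.035],[[-0.0007, -0.0165, 0.0003], [0.0, 0.8, 0.1], 0.035],[[-0.0007, -0.0164, 0.0002], [0.0, 0.8, 0.1], 0.035],[[-0.0007, -0.0164, 0.0003], [0.0, 0.8, 0.1], 0.035],[[-0.0008, -0.0164, 0.0002], [0.0, 0.8, 0.1], 0.035],[[-0.0008, -0.0164, 0.0002], [0.0, 0.8, 0.1], 0.035],[[-0.0009, -0.0164, 0.0002], [0.0, 0.8, 0.1], 0.035]
```

move_arm(rows=[[[0, -0.0164, 0.0003], [0, 0.8, 0.1], 0.035], [[0, -0.0164, 0.0004], [0, 0.8, 0.1], 0.035], [[0, -0.0164, 0.0003], [0, 0.8, 0.1], 0.035], [[0, -0.0164, 0.0004], [0, 0.8, 0.1], 0.035], [[0, -0.0164, 0.0003], [0, 0.8, 0.1], 0.035], [[0, -0.0164, 0.0004], [0, 0.8, 0.1], 0.035], [[0, -0.0164, 0.0003], [0, 0.8, 0.1], 0.035], [[-0.001, -0.0164, 0.0003], [0, 0.8, 0.1], 0.035]])

```text
time: 15.7
tcp_pos: [0.4416, -0.1552, 0.3341]
orientation: [[-0.922, -0.32, 0.219], [-0.307, 0.947, 0.092], [-0.237, 0.018, -0.971]]
wrist_force: [-0.3, -0.3, -0.9]
opening: 0.507
gripper_force: 61.3
```

move_arm(rows=[[[0, -0.0164, 0.0003], [0, 0.8, 0.1], 0.035], [[0, -0.0164, 0.0003], [0, 0.8, 0.1], 0.035], [[-0.001, -0.0164, 0.0003], [0, 0.8, 0.1], 0.035], [[0, -0.0164, 0.0003], [0, 0.8, 0.1], 0.035], [[-0.001, -0.0164, 0.0003], [0, 0.8, 0.1], 0.035], [[-0.001, -0.0164, 0.0003], [0, 0.8, 0.1], 0.035], [[0, -0.0164, 0.0003], [0, 0.8, 0.1], 0.035], [[-0.001, -0.0164, 0.0003], [0, 0.8, 0.1], 0.035]])

```text
time: 16.7
tcp_pos: [0.4871, -0.2783, 0.3299]
orientation: [[-0.945, -0.307, 0.115], [-0.302, 0.951, 0.058], [-0.127, 0.02, -0.992]]
wrist_force: [0.1, -0.6, -1.0]
opening: 0.512
gripper_force: 61.3
```

```bash
python3 - <<'E'
from h import *
import pickle
st();s=snap('wrist');t=snap('side');held(s)
pickle.dump((s,t),open('s9.pkl','wb'))
a=s['pixels'][:,:,::-1];b=t['pixels'][:,:,::-1]
cv2.imwrite('pics/w9.png',np.hstack([cv2.resize(a,(400,300)),cv2.resize(b[150:330,280:520],(400,300),interpolation=cv2.INTER_CUBIC)]))
P,Q=hang(.022,.315,25)
plan(P,Q,8,.035)
E
```

```text
16.7 [ 0.4871 -0.2783  0.3299] F [ 0.0768 -0.596  -1.0357] op 0.5122498390848571 g 61.291912123560905
[[-0.9447 -0.3072  0.1148]
 [-0.3023  0.9514  0.0583]
 [-0.1272  0.0203 -0.9917]]
n 5765 tool z = -0.4778*x+0.0114 angle -25.537726037191074 x range [-0.0875 -0.0006] rms 0.0004198556067891653
[[-0.0007, -0.0165, -0.0004], [0.2, 0.8, 0.0], 0.035],[[-0.0008, -0.0164, -0.0004], [0.2, 0.8, 0.0], 0.035],[[-0.0007, -0.0165, -0.0003], [0.2, 0.8, 0.0], 0.035],[[-0.0007, -0.0165, -0.0002], [0.2, 0.8, 0.0], 0.035],[[-0.0007, -0.0164, -0.0003], [0.2, 0.8, 0.0], 0.035],[[-0.0007, -0.0165, -0.0001], [0.2, 0.8, 0.0], 0.035],[[-0.0008, -0.0165, -0.0002], [0.2, 0.8, 0.0], 0.035],[[-0.0007, -0.0164, -0.0], [0.2, 0.8, 0.0], 0.035]
```

View pics/w9.png

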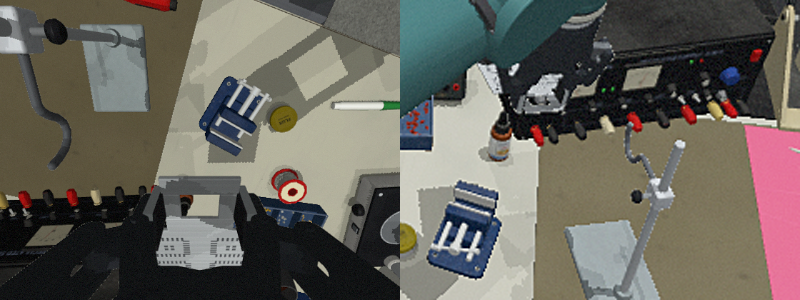

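Wrist view (half scale): the hook runs from the clamp at (15,40) to its tip near (58,163), and the slot is at (203,208). Both are in one image, so I can measure the slot relative to the hook.

```bash
python3 - <<'E'
from h import *
import pickle
s,t=pickle.load(open('s9.pkl','rb'));C=cloud(s)
m=(C[...,2]>.19)&(C[...,2]<.255)&(C[...,0]>.45)&(C[...,0]<.56)&(C[...,1]<-.36)&(C[...,1]>-.45)
n,l,tt,c=cv2.connectedComponentsWithStats(m.astype(np.uint8));q=C[m];print(len(q),tt[1:6])
d=q[:,:2]-q[:,:2].mean(0);w,V=np.linalg.eigh(d.T@d);a=V[:,1]*np.sign(V[0,1]);print('dir',np.degrees(np.arctan2(a[1],a[0])))
y=np.radians(17.5);o=np.array([np.cos(y),np.sin(y)]);e=np.array([-o[1],o[0]]);V0=np.array([.5153,-.408])
A=np.c_[(q[:,:2]-V0)@o,(q[:,:2]-V0)@e,q[:,2]]*1000
for lo in range(-40,36,6):
    k=(A[:,0]>=lo)&(A[:,0]<lo+6)
    if k.sum(): print(lo,k.sum(),'lat',np.percentile(A[k,1],[5,50,95]).round(1),'z',np.percentile(A[k,2],[5,95]).round(1))
# tip: highest
k=A[(A[:,0]>10)];k=k[k[:,2]>k[:,2].max()-4];print('tip',k.mean(0),len(k))
# slot: rays of dark hole against its plane, from this image
ob=bot.get_obs();R=ob['orientation'];Q=(C-ob['tcp_pos'])@R
g=cv2.cvtColor(s['pixels'],cv2.COLOR_RGB2GRAY)
on=(abs(Q[...,2]+.478*Q[...,0]-.0125)<.004)&(abs(Q[...,1])<.03)&(Q[...,0]>-.04)&(Q[...,0]<.03)
sub=on[340:460 if 0 else 420,200:360];
for u in (284,):
    col=Q[:,u];k=on[:,u];print('col on rows',np.nonzero(k)[0][[0,-1]],[(r,col[r].round(4).tolist()) for r in np.nonzero(np.diff(k.astype(int)))[0]])
for v in(285,295):
    k=on[v];print(v,[(c,Q[v,c].round(4).tolist(),Q[v,c+1].round(4).tolist()) for c in np.nonzero(np.diff(k.astype(int)))[0]])
E
```

```text
2741 [[   0   71   16    5   36]
 [  24   76   77  163 2705]]
dir 17.976051197618673
-40 179 lat [-3.1  1.4  3.5] z [239.3 244.4]
-34 166 lat [-2.5  1.8  3.6] z [239.1 244.2]
-28 158 lat [-2.2  2.   3.6] z [234.4 242.9]
-22 166 lat [-0.8  2.6  3.6] z [222.3 239.2]
-16 136 lat [-0.6  2.5  3.6] z [214.7 231.3]
-10 101 lat [-1.1  2.3  3.6] z [207.9 219. ]
-4 92 lat [-2.3  1.8  3.5] z [205.9 211.8]
2 97 lat [-2.4  1.1  3.3] z [204.9 210.2]
8 128 lat [-2.9  0.9  3.4] z [206.5 214.3]
14 178 lat [-2.6  1.4  3.4] z [211.3 225.9]
20 331 lat [-2.6  2.   3.5] z [220.9 245.3]
26 65 lat [-1.9  2.   3.3] z [232.6 245.7]
tip [ 25.3584   0.429  244.4469] 112
col on rows [247 335] [(np.int64(246), [-0.1202, 0.008, 0.3462]), (np.int64(272), [0.0087, 0.0029, 0.0073]), (np.int64(302), [-0.2254, 0.0088, 0.3606]), (np.int64(335), [-0.0399, 0.0035, 0.0305])]
285 [(np.int64(228), [0.0032, -0.0207, 0.0062], [0.0015, -0.0208, 0.0091]), (np.int64(252), [0.0006, -0.011, 0.0108], [-0.1436, -0.0335, 0.2698]), (np.int64(306), [-0.1924, 0.0439, 0.3577], [-0.0001, 0.0132, 0.0122]), (np.int64(330), [0.001, 0.023, 0.0103], [0.0034, 0.0227, 0.006])]
295 [(np.int64(229), [-0.0026, -0.0208, 0.0079], [-0.0045, -0.0209, 0.0112]), (np.int64(253), [-0.0066, -0.011, 0.0146], [-0.1486, -0.0311, 0.2532]), (np.int64(305), [-0.2111, 0.0428, 0.3586], [-0.0064, 0.0131, 0.0144]), (np.int64(328), [-0.0058, 0.0229, 0.0134], [-0.0039, 0.0228, 0.0103])]
```

The hook lies about 2.5 mm further outboard than first measured, so I've refined the valley to (.5177, -.4072). The slot in the tool frame is (-2.5, 1, 14) mm. I'll check the insertion path in the hook plane.

```bash
cat >>h.py <<'E'
St=np.array([-.0025,.001,.0143]);VV=(.5177,-.4072)
def H(s,z,b): return hang(s/1000,z/1000,b,17.8,0,VV)
E
python3 - <<'E'
from h import *
bar=np.array([(-60,236),(-30,236),(-24,234),(-17,224),(-10,212),(-4,206),(0,204),(6,205),(12,210),(17,218),(20,228),(22,243)],float)
B=np.vstack([bar[i]+(bar[i+1]-bar[i])*np.linspace(0,1,30)[:,None] for i in range(len(bar)-1)])
def clr(s,z,b):
    b=np.radians(b);d=np.array([np.cos(b),-np.sin(b)]);r=[]
    for l0,l1 in((-27,-13),(13,118)):
        S=np.array([s,z])+d*np.linspace(l0,l1,150)[:,None];r.append(np.min(np.linalg.norm(B[:,None]-S[None],axis=2))-5.5)
    th=np.radians(b*0);return r
K=[(22,300,25),(22,250,25),(21,236,25),(19,226,28),(15,216,34),(10,206,40),(6,200,45),(5,199,48)]
for a,b in zip(K[:-1],K[1:]):
    for f in(0,.5): k=np.array(a)*(1-f)+np.array(b)*f;print(k,np.round(clr(*k),1))
print(K[-1],np.round(clr(*K[-1]),1))
P,Q=H(22,300,25);print(P);plan(P,Q,8,.035)
E
```

```text
[ 22 300  25] [58.1 46.2]
[ 22. 275.  25.] [33.8 23.5]
[ 22 250  25] [11.7  6.4]
[ 21.5 243.   25. ] [8.  6.4]
[ 21 236  25] [7.  6.8]
[ 20.  231.   26.5] [7.2 6.5]
[ 19 226  28] [7.4 6.9]
[ 17. 221.  31.] [8.  6.2]
[ 15 216  34] [6.4 6.9]
[ 12.5 211.   37. ] [3.  7.3]
[ 10 206  40] [-0.4  9.1]
[  8.  203.   42.5] [-2.5 10.2]
[  6 200  45] [-4.6 11.4]
[  5.5 199.5  46.5] [-4.6 11.7]
(5, 199, 48) [-4.6 12. ]
[ 0.5364 -0.4022  0.3143]
[[-0.0009, -0.0166, 0.0016], [0.2, 0.8, -0.0], 0.035],[[-0.001, -0.0166, 0.0017], [0.2, 0.8, -0.0], 0.035],[[-0.0009, -0.0166, 0.0017], [0.2, 0.8, -0.0], 0.035],[[-0.001, -0.0166, 0.0018], [0.2, 0.8, -0.0], 0.035],[[-0.001, -0.0166, 0.0018], [0.2, 0.8, -0.0], 0.035],[[-0.0011, -0.0166, 0.0018], [0.2, 0.8, -0.0], 0.035],[[-0.0011, -0.0166, 0.0019], [0.2, 0.8, -0.0], 0.035],[[-0.001, -0.0165, 0.002], [0.2, 0.8, -0.0], 0.035]
```

```bash
python3 - <<'E'
from h import *
bar=np.array([(-60,236),(-30,236),(-24,234),(-17,224),(-10,212),(-4,206),(0,204),(6,205),(12,210),(17,218),(20,228),(22,243)],float)
B=np.vstack([bar[i]+(bar[i+1]-bar[i])*np.linspace(0,1,12)[:,None] for i in range(len(bar)-1)])
def clr(s,z,b):
    b=np.radians(b);d=np.array([np.cos(b),-np.sin(b)]);r=[]
    for l0,l1 in((-27,-13),(13,60)):
        S=np.array([s,z])+d*np.linspace(l0,l1,50)[:,None];r.append(np.min(np.linalg.norm(B[:,None]-S[None],axis=2))-5.5)
    return r
for b in(35,40,45,50,55,60,65,70):
    best=None
    for s in range(0,24):
        for z in range(192,226):
            c=clr(s,z,b)
            if min(c)>2.5:
                k=z+.3*abs(s)
                if best is None or k<best[0]: best=(k,s,z,np.round(c,1))
    # body clearance along tool axis for tip
    if best:
        ph=np.radians(b-25.6);d=np.array([np.cos(np.radians(b)),-np.sin(np.radians(b))])
        G=np.array(best[1:3])-4*d;tip=np.array([24,247])-G
        print(b,best[1:],'tip up tool',tip@[np.sin(ph),np.cos(ph)])
E
```

```text
35 (0, 192, array([ 3.8, 15.5])) tip up tool 56.45294898697432
40 (0, 192, array([ 2.7, 16.2])) tip up tool 57.5122881588233
45 (12, 204, array([ 2.6, 12.1])) tip up tool 42.81616487914336
50 (10, 203, array([ 2.7, 11.6])) tip up tool 44.12520009780744
55 (9, 202, array([ 2.8, 11.7])) tip up tool 44.839834809427714
60 (7, 202, array([ 2.8, 10.6])) tip up tool 45.00620348553929
65 (7, 201, array([ 2.9, 11.6])) tip up tool 44.60782011010876
70 (5, 201, array([ 2.8, 11.1])) tip up tool 44.431003737654976
```

β ≈ 55° at (9, 203) is a good release pose. Moving above the tip first.

move_arm(rows=[[[-0.001, -0.0166, 0.0015], [0.2, 0.8, 0], 0.035], [[-0.001, -0.0166, 0.0015], [0.2, 0.8, 0], 0.035], [[-0.001, -0.0166, 0.0015], [0.2, 0.8, 0], 0.035], [[-0.001, -0.0166, 0.0015], [0.2, 0.8, 0], 0.035], [[-0.001, -0.0166, 0.0015], [0.2, 0.8, 0], 0.035], [[-0.001, -0.0166, 0.0015], [0.2, 0.8, 0], 0.035], [[-0.001, -0.0166, 0.0015], [0.2, 0.8, 0], 0.035], [[-0.001, -0.0165, 0.0015], [0.2, 0.8, 0], 0.035]])

```text
time: 17.8
tcp_pos: [0.5444, -0.392, 0.3176]
orientation: [[-0.959, -0.283, 0.013], [-0.283, 0.959, -0.006], [-0.011, -0.009, -1.0]]
wrist_force: [0.1, 0.2, -0.6]
opening: 0.512
gripper_force: 61.4
```

```bash
python3 - <<'E'
from h import *
import pickle
st();s=snap('wrist');t=snap('side');pickle.dump((s,t),open('s10.pkl','wb'))
a=s['pixels'][:,:,::-1];b=t['pixels'][:,:,::-1]
cv2.imwrite('pics/w10.png',np.hstack([cv2.resize(a[60:360,80:480],(400,300)),cv2.resize(b[150:330,320:560],(400,300),interpolation=cv2.INTER_CUBIC)]))
K=[(22,300,25),(22,250,25),(21,236,26),(19,226,32),(15,215,42),(10,206,52),(9,203.5,56)]
bar=np.array([(-60,236),(-30,236),(-24,234),(-17,224),(-10,212),(-4,206),(0,204),(6,205),(12,210),(17,218),(20,228),(22,243)],float)
B=np.vstack([bar[i]+(bar[i+1]-bar[i])*np.linspace(0,1,12)[:,None] for i in range(len(bar)-1)])
def clr(s,z,b):
    b=np.radians(b);d=np.array([np.cos(b),-np.sin(b)]);r=[]
    for l0,l1 in((-27,-13),(13,60)):
        S=np.array([s,z])+d*np.linspace(l0,l1,50)[:,None];r.append(np.min(np.linalg.norm(B[:,None]-S[None],axis=2))-5.5)
    return r
for k in K:print(k,np.round(clr(*k),1))
for k in K:print(H(*k)[0])
p,r=plan(*H(22,270,25),4,.035)
for k,n in zip(K[1:],(4,4,4,6,6,2)): p,r=plan(*H(*k),n,.035,p,r)
C=cloud(s);y=np.radians(17.8);o=np.array([np.cos(y),np.sin(y)]);e=np.array([-o[1],o[0]])
m=(C[...,2]>.20)&(C[...,2]<.255);A=np.stack([(C[...,:2]-np.array(VV))@o*1000,(C[...,:2]-np.array(VV))@e*1000,C[...,2]*1000],-1)
m&=(abs(A[...,1])<15)&(abs(A[...,0])<45);q=A[m];print(len(q));print(q[q[:,2]>q[:,2].max()-4].mean(0))
for lo in range(-40,36,8):
    k=(q[:,0]>=lo)&(q[:,0]<lo+8)
    if k.sum(): print(lo,k.sum(),'lat',np.percentile(q[k,1],[5,50,95]).round(1),'z',np.percentile(q[k,2],[5,95]).round(1))
E
```

```text
17.8 [ 0.5444 -0.392   0.3176] F [ 0.1097  0.1878 -0.5832] op 0.5117091562651861 g 61.35534401983023
[[-0.9591 -0.2828  0.0132]
 [-0.2828  0.9591 -0.0058]
 [-0.0111 -0.0093 -0.9999]]
(22, 300, 25) [58.1 46.2]
(22, 250, 25) [11.7  6.4]
(21, 236, 26) [6.9 6.8]
(19, 226, 32) [7.1 6.7]
(15, 215, 42) [7.3 7.2]
(10, 206, 52) [5.1 9.3]
(9, 203.5, 56) [ 4.4 10.5]
[ 0.5364 -0.4022  0.3143]
[ 0.5364 -0.4022  0.2643]
[ 0.5357 -0.4025  0.2503]
[ 0.5352 -0.4026  0.2405]
[ 0.5338 -0.4031  0.2294]
[ 0.5314 -0.4038  0.2199]
[ 0.5314 -0.4038  0.2171]
[[0.0027, -0.0017, 0.008], [-0.1, 0.0, -0.3], 0.035],[[0.0028, -0.0018, 0.008], [-0.1, 0.0, -0.3], 0.035],[[0.0028, -0.0017, 0.008], [-0.1, 0.0, -0.3], 0.035],[[0.0027, -0.0017, 0.008], [-0.1, 0.0, -0.3], 0.035]
[[0.0001, -0.0, 0.005], [-0.0, 0.0, -0.0], 0.035],[[0.0, -0.0, 0.005], [-0.0, 0.0, -0.0], 0.035],[[0.0001, -0.0, 0.005], [-0.0, 0.0, -0.0], 0.035],[[0.0, -0.0, 0.005], [-0.0, 0.0, -0.0], 0.035]
[[0.0002, 0.0, 0.0035], [-0.0, 0.3, -0.0], 0.035],[[0.0003, 0.0, 0.0035], [-0.0, 0.3, -0.0], 0.035],[[0.0001, 0.0, 0.0035], [-0.0, 0.3, -0.0], 0.035],[[0.
[... 669 characters left out ...]
7, -0.0], 0.035],[[-0.0002, 0.0, 0.0016], [-0.0, 1.7, -0.0], 0.035],[[-0.0002, 0.0, 0.0016], [-0.0, 1.7, -0.0], 0.035],[[-0.0003, 0.0, 0.0016], [-0.0, 1.7, -0.0], 0.035]
[[-0.0006, 0.0, 0.0013], [0.0, 2.0, -0.1], 0.035],[[-0.0007, 0.0, 0.0013], [0.0, 2.0, -0.1], 0.035]
1534
[-16.1005  -0.6146 244.0598]
-40 211 lat [-3.9 -0.4  3.3] z [240.5 244.5]
-32 185 lat [-4.  -0.4  3. ] z [238.3 243.5]
-24 143 lat [-3.9 -0.   3.1] z [227.7 238.9]
-16 112 lat [-4.  -0.2  3.1] z [212.9 226. ]
-8 116 lat [-4.1 -0.6  2.8] z [208.  213.1]
0 135 lat [-4.4 -0.8  2.6] z [206.2 210.7]
8 182 lat [-4.4 -0.8  3.1] z [208.9 220.7]
16 285 lat [-4.3 -0.6  2.8] z [220.8 245.5]
24 36 lat [-3.8 -0.7  2.3] z [242.7 246.3]
```

View pics/w10.png

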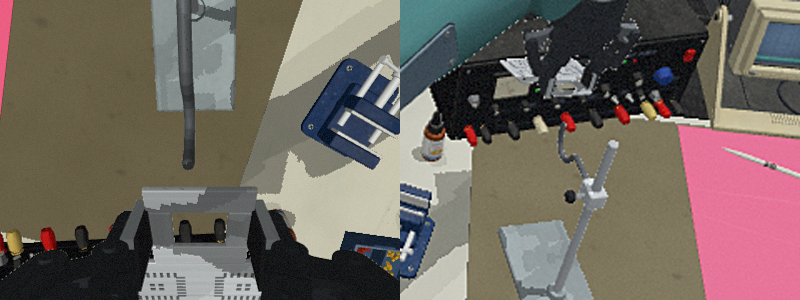

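Wrist view: the hook tip is at (187,163) just ahead of the slot at (200,225), in line with the plan (needs about 7 mm sideways and 11 mm inboard). I'll move to directly above the tip and re-measure.

move_arm(rows=[[[0.0027, -0.0019, 0.006], [-0.1, 0, -0.3], 0.035], [[0.0028, -0.0019, 0.006], [-0.1, 0, -0.3], 0.035], [[0.0028, -0.0019, 0.006], [-0.1, 0, -0.3], 0.035], [[0.0027, -0.0018, 0.006], [-0.1, 0, -0.3], 0.035], [[0, 0, 0], [0, 0, 0], 0.035]])

```text
time: 18.52
tcp_pos: [0.5435, -0.3919, 0.2933]
orientation: [[-0.96, -0.281, 0.008], [-0.281, 0.96, -0.001], [-0.007, -0.004, -1.0]]
wrist_force: [0.4, 0.1, -1.0]
opening: 0.509
gripper_force: 61.4
```

```bash
python3 - <<'E'
from h import *
import pickle
st();s=snap('wrist');t=snap('side');pickle.dump((s,t),open('s11.pkl','wb'))
held(s)
y=np.radians(17.8);o=np.array([np.cos(y),np.sin(y)]);e=np.array([-o[1],o[0]])
for n,c in(('wrist',s),('side',t)):
    C=cloud(c);A=np.stack([(C[...,:2]-np.array(VV))@o*1000,(C[...,:2]-np.array(VV))@e*1000,C[...,2]*1000],-1)
    m=(A[...,2]>236)&(A[...,2]<255)&(A[...,0]>5)&(A[...,0]<35)&(abs(A[...,1])<12)
    print(n,'tip',m.sum(),A[m].mean(0) if m.any() else '')
    m=(A[...,2]>258)&(A[...,2]<305)&(abs(A[...,0])<50)&(abs(A[...,1])<40);q=A[m];print(len(q))
C=cloud(s);ob=bot.get_obs();Q=(C-ob['tcp_pos'])@ob['orientation']
on=(abs(Q[...,2]+.478*Q[...,0]-.0125)<.005)&(abs(Q[...,1])<.03)&(Q[...,0]>-.04)&(Q[...,0]<.03)
for v in(280,290,300): k=on[v];print(v,[(int(c),Q[v,c+(0 if k[c] else 1)].round(4).tolist()) for c in np.nonzero(np.diff(k.astype(int)))[0]])
for u in(275,285):k=on[:,u];print(u,[(int(r),Q[r+(0 if k[r] else 1),u].round(4).tolist()) for r in np.nonzero(np.diff(k.astype(int)))[0]])
sl=ob['tcp_pos']+ob['orientation']@St;print('slot s,lat,z',(sl[:2]-VV)@o*1000,(sl[:2]-VV)@e*1000,sl[2]*1000)
K=[(22,250,25),(21,236,26),(19,226,32),(15,215,42),(10,206,52),(9,203.5,56)]
p=r=None
for k,n in zip(K,(4,4,4,6,6,2)): p,r=plan(*H(*k),n,.035,p,r)
cv2.imwrite('pics/w11.png',s['pixels'][:,:,::-1])
E
```

```text
18.525 [ 0.5435 -0.3919  0.2933] F [ 0.4063  0.12   -1.0019] op 0.5086113021422638 g 61.39938410371542
[[-0.9595 -0.2815  0.008 ]
 [-0.2815  0.9596 -0.0013]
 [-0.0073 -0.0035 -1.    ]]
n 8676 tool z = -0.4768*x+0.0133 angle -25.492885364838347 x range [-0.0861  0.0219] rms 0.0009076445340988382
wrist tip 230 [ 21.6519  -0.6629 242.552 ]
7972
side tip 19 [ 21.7257   0.4867 241.4433]
277
280 [(205, [0.006, -0.03, 0.0076]), (207, [0.0065, -0.0293, 0.0067]), (225, [0.0076, -0.0211, 0.0046]), (252, [0.0028, -0.0113, 0.0137]), (306, [0.0028, 0.0129, 0.0136]), (333, [0.0073, 0.0227, 0.0052])]
290 [(227, [0.0005, -0.0212, 0.009]), (253, [-0.0037, -0.0112, 0.0164]), (305, [-0.0037, 0.0128, 0.0163]), (331, [0.0007, 0.0227, 0.0086])]
300 [(229, [-0.0064, -0.0211, 0.0123]), (254, [-0.0108, -0.0111, 0.0196]), (304, [-0.0111, 0.0128, 0.0201]), (320, [-0.0093, 0.0194, 0.0172]), (321, [-0.0094, 0.0204, 0.0172]), (329, [-0.0057, 0.0226, 0.0113])]
275 [(246, [0.0219, -0.001, 0.0053]), (272, [0.0094, -0.0011, 0.0082]), (302, [-0.0143, -0.0013, 0.0227]), (335, [-0.0394, -0.0015, 0.0319])]
285 [(246, [0.
[... 773 characters left out ...]
25], [0.0, 1.5, 0.0], 0.035]
[[0.0, 0.0, 0.0019], [0.0, 1.7, 0.0], 0.035],[[0.0, 0.0, 0.0018], [0.0, 1.7, 0.0], 0.035],[[-0.0, 0.0, 0.0019], [0.0, 1.7, 0.0], 0.035],[[-0.0002, 0.0, 0.0018], [0.0, 1.7, 0.0], 0.035],[[-0.0001, 0.0, 0.0019], [0.0, 1.7, 0.0], 0.035],[[-0.0003, 0.0, 0.0018], [0.0, 1.7, 0.0], 0.035]
[[-0.0, 0.0, 0.0016], [0.0, 1.6, 0.0], 0.035],[[-0.0001, 0.0, 0.0017], [0.0, 1.6, 0.0], 0.035],[[-0.0002, 0.0, 0.0016], [0.0, 1.6, 0.0], 0.035],[[-0.0001, 0.0, 0.0017], [0.0, 1.6, 0.0], 0.035],[[-0.0003, 0.0, 0.0016], [0.0, 1.6, 0.0], 0.035],[[-0.0002, 0.0, 0.0016], [0.0, 1.6, 0.0], 0.035]
[[-0.0006, 0.0, 0.0013], [0.0, 2.1, 0.1], 0.035],[[-0.0007, 0.0, 0.0012], [0.0, 2.1, 0.1], 0.035]
```

The arm went down but did not shift sideways, so a joint range may be limiting it. Checking the joints.

```bash
python3 -c "
from h import *
o=bot.get_obs();print(o['qpos'],o['joint_vel'],o['tau'],np.hypot(*o['tcp_pos'][:2]))"
```

```text
[-0.7112  0.3545  0.9776  0.0044  1.801  -2.5664] [-0.0008 -0.003  -0.0112 -0.0004  0.0001  0.002 ] [ -0.0071 -47.1633 -31.8121   0.0717  -0.0737   0.0001] 0.6703447422986307
```

Joint 6 is at its limit (-2.57). The slot has plenty of side play, so a smaller yaw works. I'll check joint 6 for several yaws with the wrist model fitted from two states.

```bash
python3 - <<'E'
from h import *
def q6(P,R,L,f):
    W=P-L*R[:,2];r=np.hypot(*W[:2]);q1=np.arctan2(W[1],W[0])-np.arcsin(.057/r)
    M=Ro.from_euler('ZY',[q1,f]).as_matrix().T@R
    a=Ro.from_matrix(M).as_euler('ZYZ');  # intrinsic
    return q1,a[0],a[1],((a[2]-np.pi/2+np.pi)%(2*np.pi))-np.pi
o=bot.get_obs();print(np.round(q6(o['tcp_pos'],o['orientation'],.2,o['qpos'][1:3].sum()),3))
for yaw in(17.8,12,8,4,0):
    for b in(25,40,55):
        s={25:(22,250),40:(15,215),55:(9,203)}[b]
        P,R=hang(s[0]/1000,s[1]/1000,b,yaw,0,VV)
        print(yaw,b,[np.round(q6(P,R,L,f),2).tolist() for L,f in((.2,1.35),(.3,1.35),(.2,1.5))])
E
```

```text
[-0.711  0.004  1.801 -2.566]
17.8 25 [[-0.73, 0.01, 1.79, -2.61], [-0.73, 0.01, 1.79, -2.61], [-0.73, 0.01, 1.64, -2.61]]
17.8 40 [[-0.67, -0.22, 1.93, -2.62], [-0.64, -0.22, 1.93, -2.59], [-0.67, -0.21, 1.78, -2.58]]
17.8 55 [[-0.62, -0.46, 2.07, -2.67], [-0.57, -0.45, 2.09, -2.61], [-0.62, -0.43, 1.93, -2.6]]
12 25 [[-0.73, 0.01, 1.79, -2.51], [-0.73, 0.01, 1.79, -2.51], [-0.73, 0.01, 1.64, -2.51]]
12 40 [[-0.68, -0.21, 1.95, -2.52], [-0.65, -0.2, 1.95, -2.49], [-0.68, -0.2, 1.8, -2.49]]
12 55 [[-0.63, -0.44, 2.11, -2.57], [-0.58, -0.42, 2.13, -2.53], [-0.63, -0.41, 1.97, -2.51]]
8 25 [[-0.73, 0.01, 1.78, -2.44], [-0.74, 0.01, 1.78, -2.44], [-0.73, 0.01, 1.63, -2.44]]
8 40 [[-0.68, -0.2, 1.96, -2.45], [-0.66, -0.19, 1.96, -2.42], [-0.68, -0.19, 1.81, -2.42]]
8 55 [[-0.64, -0.42, 2.13, -2.51], [-0.59, -0.4, 2.15, -2.46], [-0.64, -0.39, 1.99, -2.44]]
4 25 [[-0.74, 0.01, 1.78, -2.37], [-0.74, 0.01, 1.78, -2.38], [-0.74, 0.01, 1.63, -2.38]]
4 40 [[-0.69, -0.19, 1.97, -2.38], [-0.66, -0.18, 1.97, -2.36], [-0.69, -0.18, 1.82, -2.35]]
4 55 [[-0.64, -0.4, 2.16, -2.44], [-0.6, -0.38, 2.17, -2.4], [-0.64, -0.36, 2.02, -2.38]]
0 25 [[-0.74, 0.01, 1.78, -2.31], [-0.74, 0.01, 1.78, -2.31], [-0.74, 0.01, 1.63, -2.31]]
0 40 [[-0.69, -0.17, 1.98, -2.32], [-0.67, -0.17, 1.99, -2.29], [-0.69, -0.16, 1.83, -2.29]]
0 55 [[-0.65, -0.37, 2.18, -2.38], [-0.61, -0.36, 2.19, -2.33], [-0.65, -0.34, 2.04, -2.32]]
```

```bash
cat >>h.py <<'E'
St=np.array([-.0022,.0008,.016])
def H(s,z,b,yaw=7.):
    y=np.radians(17.8);o=np.array([np.cos(y),np.sin(y)]);R=toolR(yaw,25.6-b)
    sl=np.r_[np.array(VV)+s/1000*o-.0005*np.array([-o[1],o[0]]),z/1000];return sl-R@St,R
def slot():
    o=bot.get_obs();y=np.radians(17.8);h=np.array([np.cos(y),np.sin(y)]);c=o['tcp_pos']+o['orientation']@St;d=c[:2]-VV
    x=-(o['orientation']@[np.cos(np.radians(25.6)),0,-np.sin(np.radians(25.6))])
    print('slot s,lat,z',d@h*1000,d@[-h[1],h[0]]*1000,c[2]*1000,'beta',np.degrees(np.arcsin(-x[2])),'yaw',np.degrees(np.arctan2(x[1],x[0])),o['qpos'])
E
python3 -c "
from h import *
slot();plan(*H(22,278,25),6,.035)"
```

```text
slot s,lat,z 31.750701816913626 7.105406961005225 278.25901012901846 beta 25.128878012829954 yaw 16.222381974013846 [-0.7112  0.3545  0.9776  0.0044  1.801  -2.5664]
[[0.0016, -0.0013, 0.0], [-0.0, -0.0, 1.6], 0.035],[[0.0016, -0.0013, 0.0001], [-0.0, -0.0, 1.6], 0.035],[[0.0015, -0.0013, 0.0], [-0.0, -0.0, 1.6], 0.035],[[0.0015, -0.0014, 0.0001], [-0.0, -0.0, 1.6], 0.035],[[0.0015, -0.0014, -0.0], [-0.0, -0.0, 1.6], 0.035],[[0.0014, -0.0015, 0.0], [-0.0, -0.0, 1.6], 0.035]
```

move_arm(rows=[[[0, 0, 0], [0, 0, 1.6], 0.035], [[0.0016, -0.0013, 0], [0, 0, 1.6], 0.035], [[0.0016, -0.0013, 0], [0, 0, 1.6], 0.035], [[0.0015, -0.0013, 0], [0, 0, 1.6], 0.035], [[0.0015, -0.0014, 0], [0, 0, 1.6], 0.035], [[0.0015, -0.0014, 0], [0, 0, 1.6], 0.035], [[0.0015, -0.0014, 0], [0, 0, 0], 0.035], [[0, 0, 0], [0, 0, 0], 0.035]])

```text
time: 19.62
tcp_pos: [0.5361, -0.402, 0.2941]
orientation: [[-0.993, -0.117, 0.009], [-0.117, 0.993, -0.002], [-0.009, -0.003, -1.0]]
wrist_force: [-0.5, -0.0, -0.3]
opening: 0.513
gripper_force: 61.4
```

```bash
python3 -c "
from h import *
slot();plan(*H(22,278,25),4,.035)"
```

```text
slot s,lat,z 21.551156022113936 -0.3519849697807808 278.164064193672 beta 25.0949522081066 yaw 6.647610786404375 [-0.7299  0.3538  0.9786  0.0045  1.8008 -2.4173]
[[-0.0001, -0.0, 0.0], [-0.0, -0.0, -0.1], 0.035],[[-0.0001, -0.0001, 0.0001], [-0.0, -0.0, -0.1], 0.035],[[-0.0001, 0.0, 0.0], [-0.0, -0.0, -0.1], 0.035],[[-0.0001, -0.0, 0.0001], [-0.0, -0.0, -0.1], 0.035]
```

```bash
cat >chk.py <<'E'
from h import *
def chk(name='wrist'):
    s=snap(name);C=cloud(s);ob=bot.get_obs();Q=(C-ob['tcp_pos'])@ob['orientation']
    d=-np.array([np.cos(np.radians(25.6)),0,-np.sin(np.radians(25.6))])   # stencil x in tool
    nrm=np.array([-d[2],0,d[0]]) ; nrm*=np.sign(nrm[2])             # away from camera
    U=(Q-St);a=U@d*1000;h=U@nrm*1000;l=U[...,1]*1000
    pl=(abs(h)<4)&(abs(l)<24)&(a>-32)&(a<30)
    rim=pl&(abs(l)<9); 
    print('end bar a',np.percentile(a[rim&(a<0)],[1,99]).round(1),'neck from',np.percentile(a[rim&(a>0)],1).round(1),'rails l',[np.percentile(l[pl&(abs(a)<9)&(l*k>0)]*k,1).round(1) for k in(1,-1)])
    y=np.radians(17.8);o=np.array([np.cos(y),np.sin(y)]);e=np.array([-o[1],o[0]])
    A=np.stack([(C[...,:2]-np.array(VV))@o*1000,(C[...,:2]-np.array(VV))@e*1000,C[...,2]*1000],-1)
    hk=(abs(A[...,1])<9)&(A[...,2]<250)&(A[...,2]>203)&(A[...,0]>5)&(A[...,0]<32)&(abs(h)>4)
    print('hook px',hk.sum(),'s,lat,z',np.median(A[hk],0).round(1) if hk.any() else '', 'along slot a,l', (np.median(a[hk]).round(1),np.median(l[hk]).round(1)) if hk.any() else '')
    t=hk&(A[...,2]>238)
    if t.any(): print('tip',A[t].mean(0).round(1),t.sum())
E
python3 -c "
from chk import *
chk();st()
K=[(22,250,25),(21,236,26),(19,226,32),(15,215,42),(10,206,52),(9,203.5,56)]
p=r=None
for k,n in zip(K,(4,4,4,6,6,2)): p,r=plan(*H(*k),n,.035,p,r)
"
```

```text
end bar a [-27.5 -13.4] neck from 12.3 rails l [np.float64(11.8), np.float64(12.1)]
hook px 486 s,lat,z [ 14.8  -0.4 218.1] along slot a,l (np.float64(18.1), np.float64(-1.6))
tip [ 18.7  -0.3 238.5] 2
19.675 [ 0.5361 -0.4019  0.2942] F [-0.1392  0.2466 -0.5223] op 0.5080758932674462 g 61.4049943909049
[[-0.993  -0.1174  0.0092]
 [-0.1174  0.9931 -0.0024]
 [-0.0089 -0.0034 -1.    ]]
[[-0.0, -0.0, 0.007], [-0.0, -0.0, -0.1], 0.035],[[-0.0001, -0.0, 0.0071], [-0.0, -0.0, -0.1], 0.035],[[0.0, -0.0001, 0.007], [-0.0, -0.0, -0.1], 0.035],[[-0.0, 0.0, 0.0071], [-0.0, -0.0, -0.1], 0.035]
[[0.0002, -0.0, 0.0035], [-0.0, 0.2, 0.0], 0.035],[[0.0002, -0.0001, 0.0035], [-0.0, 0.2, 0.0], 0.035],[[0.0002, 0.0, 0.0035], [-0.0, 0.2, 0.0], 0.035],[[0.0001, -0.0, 0.0034], [-0.0, 0.2, 0.0], 0.035]
[[0.0001, -0.0001, 0.0025], [-0.1, 1.5, 0.0], 0.035],[[-0.0, -0.0001, 0.0025], [-0.1, 1.5, 0.0], 0.035],[[-0.0001, -0.0001, 0.0024], [-0.1, 1.5, 0.0], 0.035],[[-0.0001, -0.0001, 0.0025], [-0.1, 1.5, 0.0], 0.035]
[[-0.0, -0.0001, 0.0019], [0.0, 1.7, 0.0], 0.035],[[-0.0001, -0.0002, 0.0018], [0.0, 1.7, 0.0], 0.035],[[-0.0001, -0.0001, 0.0019], [0.0, 1.7, 0.0], 0.035],[[-0.0002, -0.0001, 0.0019], [0.0, 1.7, 0.0], 0.035],[[-0.0003, -0.0001, 0.0018], [0.0, 1.7, 0.0], 0.035],[[-0.0003, -0.0002, 0.0019], [0.0, 1.7, 0.0], 0.035]
[[-0.0001, -0.0002, 0.0016], [0.0, 1.7, 0.0], 0.035],[[-0.0002, -0.0001, 0.0017], [0.0, 1.7, 0.0], 0.035],[[-0.0002, -0.0002, 0.0016], [0.0, 1.7, 0.0], 0.035],[[-0.0002, -0.0001, 0.0016], [0.0, 1.7, 0.0], 0.035],[[-0.0003, -0.0002, 0.0017], [0.0, 1.7, 0.0], 0.035],[[-0.0004, -0.0001, 0.0016], [0.0, 1.7, 0.0], 0.035]
[[-0.0007, -0.0001, 0.0013], [0.1, 1.9, 0.1], 0.035],[[-0.0007, -0.0001, 0.0012], [0.1, 1.9, 0.1], 0.035]
```

The slot model is confirmed: end bar −27.5…−13.4, neck from 12.3, rails ±12 mm. Now descending over the tip.

move_arm(rows=[[[0, 0, 0.007], [0, 0, 0], 0.035], [[0, 0, 0.007], [0, 0, 0], 0.035], [[0, 0, 0.007], [0, 0, 0], 0.035], [[0, 0, 0.006], [0, 0, 0], 0.035], [[0, 0, 0], [0, 0, 0], 0.035]])

```text
time: 20.3
tcp_pos: [0.5362, -0.4017, 0.266]
orientation: [[-0.993, -0.118, 0.008], [-0.118, 0.993, -0.001], [-0.008, -0.002, -1.0]]
wrist_force: [-0.9, -0.3, -1.7]
opening: 0.511
gripper_force: 61.4
```

```bash
python3 -c "
from chk import *
chk();slot();plan(*H(21,236,26),4,.035)
"
```

```text
end bar a [-27.4 -13. ] neck from 3.3 rails l [np.float64(0.8), np.float64(0.5)]
hook px 547 s,lat,z [ 13.7  -0.3 216.3] along slot a,l (np.float64(5.0), np.float64(-1.6))
tip [ 21.8  -0.6 243.5] 201
slot s,lat,z 21.85285023169957 -0.2811337200373887 250.69800275897225 beta 25.123983282967114 yaw 6.672043368649417 [-0.7295  0.3539  1.0324  0.0044  1.7476 -2.4173]
[[0.0002, -0.0001, 0.0037], [-0.0, 0.2, -0.1], 0.035],[[0.0001, -0.0001, 0.0036], [-0.0, 0.2, -0.1], 0.035],[[0.0002, -0.0001, 0.0037], [-0.0, 0.2, -0.1], 0.035],[[0.0001, -0.0001, 0.0037], [-0.0, 0.2, -0.1], 0.035]
```

The tip now shows in the slot, centred. Continuing along the hook.

move_arm(rows=[[[0.0002, 0, 0.0037], [0, 0.2, 0], 0.035], [[0.0002, 0, 0.0037], [0, 0.2, 0], 0.035], [[0.0002, 0, 0.0037], [0, 0.2, 0], 0.035], [[0.0002, 0, 0.0037], [0, 0.2, 0], 0.035], [[0, 0, 0], [0, 0, 0], 0.035]])

```text
time: 20.98
tcp_pos: [0.5356, -0.4019, 0.2516]
orientation: [[-0.993, -0.118, -0.006], [-0.118, 0.993, -0.003], [0.006, -0.003, -1.0]]
wrist_force: [0.8, 0.2, -0.8]
opening: 0.515
gripper_force: 61.4
```

move_arm(rows=[[[0.0001, -0.0001, 0.0025], [0, 1.5, 0], 0.035], [[0, -0.0001, 0.0025], [0, 1.5, 0], 0.035], [[0, -0.0001, 0.0025], [0, 1.5, 0], 0.035], [[0, -0.0001, 0.0025], [0, 1.5, 0], 0.035], [[0, 0, 0], [0, 0, 0], 0.035]])

```text
time: 21.6
tcp_pos: [0.5356, -0.4022, 0.2415]
orientation: [[-0.987, -0.118, -0.11], [-0.117, 0.993, -0.016], [0.111, -0.002, -0.994]]
wrist_force: [0.4, 0.1, -2.0]
opening: 0.514
gripper_force: 61.4
```

```bash
python3 -c "
from chk import *
chk();slot();p,r=plan(*H(15,215,42),6,.035)
plan(*H(10,206,52),6,.035,p,r)
"
```

```text
end bar a [-27.3  -0.5] neck from 0.2 rails l [np.float64(0.3), np.float64(0.2)]
hook px 683 s,lat,z [ 20.   -0.6 240.3] along slot a,l (np.float64(-5.7), np.float64(-0.2))
tip [ 21.8  -0.7 243.3] 395
slot s,lat,z 18.947686051783172 -0.19133873126758005 225.71507033843875 beta 31.928013015798232 yaw 6.6650429953353365 [-0.6923  0.417   1.0006 -0.0841  1.7973 -2.397 ]
[[-0.0, -0.0002, 0.0018], [-0.0, 1.7, -0.0], 0.035],[[-0.0001, -0.0002, 0.0018], [-0.0, 1.7, -0.0], 0.035],[[-0.0002, -0.0001, 0.0019], [-0.0, 1.7, -0.0], 0.035],[[-0.0002, -0.0002, 0.0018], [-0.0, 1.7, -0.0], 0.035],[[-0.0002, -0.0002, 0.0018], [-0.0, 1.7, -0.0], 0.035],[[-0.0003, -0.0002, 0.0018], [-0.0, 1.7, -0.0], 0.035]
[[-0.0001, -0.0001, 0.0016], [-0.0, 1.6, -0.0], 0.035],[[-0.0002, -0.0002, 0.0017], [-0.0, 1.6, -0.0], 0.035],[[-0.0002, -0.0001, 0.0016], [-0.0, 1.6, -0.0], 0.035],[[-0.0002, -0.0002, 0.0016], [-0.0, 1.6, -0.0], 0.035],[[-0.0003, -0.0001, 0.0017], [-0.0, 1.6, -0.0], 0.035],[[-0.0004, -0.0002, 0.0016], [-0.0, 1.6, -0.0], 0.035]
```

move_arm(rows=[[[0, -0.0002, 0.0018], [0, 1.7, 0], 0.035], [[-0.0001, -0.0002, 0.0018], [0, 1.7, 0], 0.035], [[-0.0002, -0.0002, 0.0018], [0, 1.7, 0], 0.035], [[-0.0002, -0.0002, 0.0018], [0, 1.7, 0], 0.035], [[-0.0002, -0.0002, 0.0018], [0, 1.7, 0], 0.035], [[-0.0003, -0.0002, 0.0018], [0, 1.7, 0], 0.035]])

```text
time: 22.4
tcp_pos: [0.5344, -0.4039, 0.2313]
orientation: [[-0.952, -0.118, -0.283], [-0.112, 0.993, -0.037], [0.286, -0.003, -0.958]]
wrist_force: [0.1, -0.5, -0.3]
opening: 0.511
gripper_force: 61.4
```

move_arm(rows=[[[-0.0001, -0.0001, 0.0016], [0, 1.6, 0], 0.035], [[-0.0002, -0.0002, 0.0016], [0, 1.6, 0], 0.035], [[-0.0002, -0.0001, 0.0016], [0, 1.6, 0], 0.035], [[-0.0002, -0.0002, 0.0016], [0, 1.6, 0], 0.035], [[-0.0003, -0.0001, 0.0016], [0, 1.6, 0], 0.035], [[-0.0004, -0.0002, 0.0016], [0, 1.6, 0], 0.035], [[0, 0, 0], [0, 0, 0], 0.035]])

```text
time: 23.28
tcp_pos: [0.5327, -0.4048, 0.2211]
orientation: [[-0.891, -0.118, -0.438], [-0.105, 0.993, -0.054], [0.441, -0.002, -0.897]]
wrist_force: [-0.1, 0.6, -1.7]
opening: 0.51
gripper_force: 61.4
```

```bash
python3 -c "
from chk import *
chk();slot();p,r=plan(*H(8,202.5,56),4,.035)
"
```

```text
end bar a [-27.4  -2.4] neck from 12.4 rails l [np.float64(0.2), np.float64(0.3)]
hook px 1112 s,lat,z [ 19.3  -0.8 235.8] along slot a,l (np.float64(-17.6), np.float64(1.4))
tip [ 22.6  -0.9 243.7] 521
slot s,lat,z 10.030356611717 -0.6986323321653028 206.22625987746352 beta 51.73078215326977 yaw 6.546906851050716 [-0.6034  0.612   0.8176 -0.3345  2.0398 -2.3943]
[[-0.0003, -0.0001, 0.001], [-0.0, 1.1, -0.1], 0.035],[[-0.0002, -0.0, 0.0011], [-0.0, 1.1, -0.1], 0.035],[[-0.0003, -0.0001, 0.001], [-0.0, 1.1, -0.1], 0.035],[[-0.0003, -0.0, 0.001], [-0.0, 1.1, -0.1], 0.035]
```

No contact so far. Last steps to the release pose, then release slowly by opening in stages.

move_arm(rows=[[[-0.0003, -0.0001, 0.001], [0, 1.1, 0], 0.035], [[-0.0003, 0, 0.001], [0, 1.1, 0], 0.035], [[-0.0003, 0, 0.001], [0, 1.1, 0], 0.035], [[-0.0003, 0, 0.001], [0, 1.1, 0], 0.035], [[0.0004, 0, 0.0009], [0, 0, 0], 0.035], [[0.0004, 0, 0.0009], [0, 0, 0], 0.035], [[0, 0, 0], [0, 0, 0], 0.035]])

```text
time: 24.2
tcp_pos: [0.5299, -0.4055, 0.217]
orientation: [[-0.856, -0.117, -0.503], [-0.099, 0.993, -0.063], [0.507, -0.004, -0.862]]
wrist_force: [0.5, 0.0, -1.2]
opening: 0.51
gripper_force: 61.4
```

```bash
python3 -c "
from chk import *
chk();slot();st()
"
```

```text
end bar a [-28.8  -4.8] neck from 12.0 rails l [np.float64(0.1), np.float64(0.4)]
hook px 1304 s,lat,z [ 18.6  -1.  230.9] along slot a,l (np.float64(-16.9), np.float64(1.3))
tip [ 22.8  -0.9 243.8] 552
slot s,lat,z 6.222964341732106 -0.2265733827604809 202.19600499509397 beta 56.07577582180298 yaw 6.421147371071123 [-0.5889  0.6515  0.7875 -0.3913  2.087  -2.4047]
24.25 [ 0.53   -0.4055  0.2171] F [ 0.3333  0.2731 -0.8496] op 0.5127439536739693 g 61.37695614248514
[[-0.8561 -0.1173 -0.5033]
 [-0.0993  0.9931 -0.0627]
 [ 0.5072 -0.0037 -0.8618]]
```

move_arm(rows=[[[0, 0, 0], [0, 0, 0], 0.06], [[0, 0, 0], [0, 0, 0], 0.085], [[0, 0, 0], [0, 0, 0], 0.085], [[0, 0, 0], [0, 0, 0], 0.085], [[0, 0, 0], [0, 0, 0], 0.085], [[0, 0, 0], [0, 0, 0], 0.085], [[0, 0, 0], [0, 0, 0], 0.085], [[0, 0, 0], [0, 0, 0], 0.085]])

```text
time: 25.25
tcp_pos: [0.5301, -0.4054, 0.2168]
orientation: [[-0.856, -0.118, -0.504], [-0.1, 0.993, -0.063], [0.507, -0.003, -0.862]]
wrist_force: [-0.3, 0.7, 0.4]
opening: 0.994
gripper_force: 0.0
```

```bash
cat >fin.py <<'E'
from h import *
y=np.radians(17.8);o=np.array([np.cos(y),np.sin(y)]);e=np.array([-o[1],o[0]])
def fin(names=('wrist','side','top')):
    for n in names:
        s=snap(n);C=cloud(s);g=cv2.cvtColor(s['pixels'],cv2.COLOR_RGB2GRAY)
        A=np.stack([(C[...,:2]-np.array(VV))@o*1000,(C[...,:2]-np.array(VV))@e*1000,C[...,2]*1000],-1)
        m=(abs(A[...,0])<70)&(abs(A[...,1])<60)&(A[...,2]>60)&(A[...,2]<235)&(g>70)
        q=A[m]
        for lo in range(60,240,20):
            k=(q[:,2]>=lo)&(q[:,2]<lo+20)
            if k.sum()>5: print(n,lo,k.sum(),'s',np.percentile(q[k,0],[5,50,95]).round(),'lat',np.percentile(q[k,1],[2,98]).round())
    st()
E
python3 -c "
from fin import *
fin()"
```

```text
wrist 80 240 s [-55. -48. -43.] lat [-39.  52.]
wrist 100 572 s [-50. -43. -36.] lat [-40.  51.]
wrist 120 774 s [-42. -34. -27.] lat [-41.  50.]
wrist 140 1064 s [-33. -26. -19.] lat [-42.  49.]
wrist 160 1505 s [-25. -18. -11.] lat [-43.  49.]
wrist 180 808 s [-14.  -9.  -4.] lat [-20.  24.]
wrist 200 1673 s [-8.  1. 10.] lat [-46.  47.]
wrist 220 1728 s [-5.  5. 19.] lat [-49.  48.]
side 80 199 s [-38. -32. -26.] lat [-27.  49.]
side 100 264 s [-33. -27. -21.] lat [-30.  49.]
side 120 276 s [-28. -22. -15.] lat [-33.  49.]
side 140 216 s [-22. -15. -10.] lat [-26.  49.]
side 160 218 s [-16. -11.  -6.] lat [-25.  47.]
side 180 109 s [-11.  -7.  -1.] lat [-20.  24.]
side 200 143 s [-6.  1. 15.] lat [-45.  49.]
side 220 123 s [-4.  4. 23.] lat [-51.  51.]
top 80 33 s [-11.  -6.  -2.] lat [-37.  43.]
top 100 35 s [-11.  -5.   0.] lat [-48.  43.]
top 120 36 s [-10.  -4.   1.] lat [-48.  44.]
top 140 36 s [-8. -2.  2.] lat [-46.  45.]
top 160 42 s [-7. -1.  4.] lat [-47.  41.]
top 180 18 s [-3.  1.  3.] lat [-23.  22.]
top 200 46 s [-5.  3. 15.] lat [-47.  46.]
top 220 40 s [-1.  4. 21.] lat [-58.  46.]
25.4 [ 0.5301 -0.4054  0.2168] F [-0.1683  0.5849 -0.395 ] op 0.9934461375586263 g 0.0
[[-0.8559 -0.1175 -0.5035]
 [-0.0995  0.9931 -0.0626]
 [ 0.5074 -0.0034 -0.8617]]
```

The stencil hangs on the hook and is swaying down to rest. Retracting along the tool axis, clear of the hook.

move_arm(rows=[[[0, 0, -0.01], [0, 0, 0], 0.085], [[0, 0, -0.015], [0, 0, 0], 0.085], [[0, 0, -0.015], [0, 0, 0], 0.085], [[0, 0, -0.02], [0, 0, 0], 0.085], [[0.008, 0, -0.018], [0, 0, 0], 0.085], [[0.01, 0, -0.018], [0, 0, 0], 0.085], [[0.01, 0, -0.018], [0, 0, 0], 0.085], [[0.01, 0, -0.018], [0, 0, 0], 0.085]])

```text
time: 26.4
tcp_pos: [0.5642, -0.4007, 0.3513]
orientation: [[-0.856, -0.118, -0.503], [-0.099, 0.993, -0.063], [0.507, -0.004, -0.862]]
wrist_force: [0.5, 0.3, 0.6]
opening: 0.998
gripper_force: 0.0
```

```bash
python3 -c "
from fin import *
fin(('side',));print(bot.get_obs()['qpos'])"
```

```text
side 80 194 s [-36. -31. -26.] lat [-34.  50.]
side 100 265 s [-33. -27. -22.] lat [-36.  52.]
side 120 228 s [-28. -22. -18.] lat [-36.  50.]
side 140 220 s [-23. -18. -11.] lat [-29.  51.]
side 160 229 s [-17. -12.  -7.] lat [-30.  50.]
side 180 91 s [-10.  -7.  -2.] lat [-20.  25.]
side 200 124 s [-6.  1. 14.] lat [-20.  25.]
side 220 51 s [-1.  3. 17.] lat [-19.  23.]
26.45 [ 0.5641 -0.4007  0.3543] F [0.9641 0.1278 1.6577] op 1.0015715531651055 g 0.0
[[-0.8586 -0.117  -0.4992]
 [-0.0974  0.9931 -0.0653]
 [ 0.5034 -0.0074 -0.864 ]]
[-0.5604  0.7871  0.299  -0.5024  2.4129 -2.5649]
```

move_arm(rows=[[[0, 0, 0], [0, -4, 2], 0.085], [[0, 0, 0], [0, -4, 2], 0.085], [[0, 0, 0], [0, -4, 2], 0.085], [[0, 0, 0], [0, -4, 0], 0.085], [[0, 0, 0], [0, -4, 0], 0.085], [[0, 0, -0.01], [0, -4, 0], 0.085], [[0, 0, -0.02], [0, 0, 0], 0.085], [[0, 0, -0.01], [0, 0, 0], 0.085]])

```text
time: 27.45
tcp_pos: [0.569, -0.3988, 0.3913]
orientation: [[-0.994, -0.022, -0.107], [-0.017, 0.999, -0.05], [0.108, -0.048, -0.993]]
wrist_force: [0.1, -1.2, 0.5]
opening: 0.995
gripper_force: 0.0
```

move_arm(rows=[[[0, 0, 0], [0, 0, 0], 0.085], [[0, 0, 0], [0, 0, 0], 0.085], [[0, 0, 0], [0, 0, 0], 0.085], [[0, 0, 0], [0, 0, 0], 0.085], [[0, 0, 0], [0, 0, 0], 0.085], [[0, 0, 0], [0, 0, 0], 0.085]])

```text
time: 28.2
tcp_pos: [0.5691, -0.399, 0.3895]
orientation: [[-0.994, -0.022, -0.109], [-0.017, 0.999, -0.049], [0.11, -0.047, -0.993]]
wrist_force: [-0.1, -0.1, 0.7]
opening: 0.993
gripper_force: 0.0
```

```bash
python3 -c "
from fin import *
fin(('side',));print(bot.get_obs()['qpos'])"
```

```text
side 60 9 s [-14. -11.  -9.] lat [-10.  41.]
side 80 209 s [-14. -10.  -5.] lat [-46.  46.]
side 100 198 s [-13.  -9.  -5.] lat [-45.  47.]
side 120 173 s [-11.  -8.  -3.] lat [-35.  47.]
side 140 211 s [-9. -5. -2.] lat [-36.  47.]
side 160 173 s [-8. -3.  0.] lat [-42.  48.]
side 180 75 s [-5. -2.  0.] lat [-18.  25.]
side 200 111 s [-4.  1. 15.] lat [-19.  25.]
side 220 52 s [-8.  2. 17.] lat [-18.  25.]
28.25 [ 0.5691 -0.399   0.3895] F [-0.383  -0.3591  0.3009] op 0.9953910897367461 g 0.0
[[-0.9937 -0.0225 -0.1094]
 [-0.0173  0.9987 -0.0489]
 [ 0.1104 -0.0467 -0.9928]]
[-0.6477  0.5199  0.5641 -0.1228  2.1124 -2.2989]
```

move_arm(rows=[[[0, 0, 0], [0, 0, 0], 0.085], [[0, 0, 0], [0, 0, 0], 0.085], [[0, 0, 0], [0, 0, 0], 0.085]])

```text
time: 28.62
tcp_pos: [0.5691, -0.399, 0.3895]
orientation: [[-0.994, -0.023, -0.109], [-0.017, 0.999, -0.049], [0.11, -0.047, -0.993]]
wrist_force: [-0.3, 0.1, -0.5]
opening: 0.996
gripper_force: 0.0
```

```bash
python3 -c "
from fin import *
fin(('side','top'));print(bot.get_obs()['qpos'])"
```

```text
side 60 14 s [ 6.  9. 13.] lat [-28.  41.]
side 80 128 s [ 5.  8. 13.] lat [-33.  43.]
side 100 138 s [ 3.  7. 11.] lat [-46.  44.]
side 120 173 s [ 2.  6. 10.] lat [-44.  45.]
side 140 169 s [0. 4. 8.] lat [-40.  46.]
side 160 147 s [-0.  3.  7.] lat [-45.  44.]
side 180 58 s [-2.  2.  5.] lat [-21.  24.]
side 200 99 s [-4. -0. 16.] lat [-20.  24.]
side 220 46 s [-3.  0. 18.] lat [-19.  25.]
28.725 [ 0.5691 -0.399   0.3895] F [ 0.     -0.2891 -0.5165] op 0.9960599534965868 g 0.0
[[-0.9937 -0.0225 -0.1094]
 [-0.0173  0.9987 -0.0489]
 [ 0.1104 -0.0467 -0.9928]]
[-0.6476  0.5199  0.564  -0.1229  2.1125 -2.2989]
```

Hanging upright with the sway decaying. I'll wait a few more seconds for it to settle and check once more.

move_arm(rows=[[[0, 0, 0], [0, 0, 0], 0.085], [[0, 0, 0], [0, 0, 0], 0.085], [[0, 0, 0], [0, 0, 0], 0.085], [[0, 0, 0], [0, 0, 0], 0.085], [[0, 0, 0], [0, 0, 0], 0.085], [[0, 0, 0], [0, 0, 0], 0.085], [[0, 0, 0], [0, 0, 0], 0.085], [[0, 0, 0], [0, 0, 0], 0.085]])

```text
time: 29.72
tcp_pos: [0.5691, -0.399, 0.3895]
orientation: [[-0.994, -0.023, -0.109], [-0.017, 0.999, -0.049], [0.11, -0.047, -0.993]]
wrist_force: [-0.7, 0.3, 0.2]
opening: 0.996
gripper_force: 0.0
```

move_arm(rows=[[[0, 0, 0], [0, 0, 0], 0.085], [[0, 0, 0], [0, 0, 0], 0.085], [[0, 0, 0], [0, 0, 0], 0.085], [[0, 0, 0], [0, 0, 0], 0.085], [[0, 0, 0], [0, 0, 0], 0.085], [[0, 0, 0], [0, 0, 0], 0.085], [[0, 0, 0], [0, 0, 0], 0.085], [[0, 0, 0], [0, 0, 0], 0.085]])

```text
time: 30.72
tcp_pos: [0.5691, -0.399, 0.3894]
orientation: [[-0.994, -0.023, -0.11], [-0.017, 0.999, -0.049], [0.11, -0.047, -0.993]]
wrist_force: [0.6, -0.7, -0.0]
opening: 0.994
gripper_force: 0.0
```

move_arm(rows=[[[0, 0, 0], [0, 0, 0], 0.085], [[0, 0, 0], [0, 0, 0], 0.085], [[0, 0, 0], [0, 0, 0], 0.085], [[0, 0, 0], [0, 0, 0], 0.085], [[0, 0, 0], [0, 0, 0], 0.085], [[0, 0, 0], [0, 0, 0], 0.085], [[0, 0, 0], [0, 0, 0], 0.085], [[0, 0, 0], [0, 0, 0], 0.085]])

```text
time: 31.72
tcp_pos: [0.5691, -0.399, 0.3894]
orientation: [[-0.994, -0.023, -0.11], [-0.017, 0.999, -0.049], [0.11, -0.047, -0.993]]
wrist_force: [-0.4, -0.3, 0.1]
opening: 0.992
gripper_force: 0.0
```

```bash
python3 -c "
from fin import *
import pickle
fin(('side',))
a=pickle.load(open('s0.pkl','rb'))['side']['pixels'].astype(int);b=snap('side')['pixels'].astype(int)
d=abs(a-b).max(2)
for n,(u,v) in dict(tin=(279,293),reel=(260,248),bottle=(340,235)).items(): print(n,(d[v-12:v+12,u-12:u+12]>60).mean())
print(bot.close_job())"
```

```text
side 60 15 s [-2.  0.  6.] lat [-37.  43.]
side 80 177 s [-3.  1.  5.] lat [-47.  45.]
side 100 139 s [-3. -0.  3.] lat [-26.  46.]
side 120 176 s [-4.  0.  4.] lat [-41.  47.]
side 140 199 s [-3. -0.  4.] lat [-37.  47.]
side 160 159 s [-3.  1.  4.] lat [-45.  47.]
side 180 63 s [-2. -0.  3.] lat [-20.  25.]
side 200 108 s [-5.  0. 14.] lat [-19.  25.]
side 220 49 s [-11.   1.  19.] lat [-19.  23.]
31.775 [ 0.5691 -0.399   0.3895] F [0.0035 0.2786 0.0195] op 0.9910976192683567 g 0.0
[[-0.9937 -0.0225 -0.1095]
 [-0.0172  0.9987 -0.0489]
 [ 0.1104 -0.0467 -0.9928]]
tin 0.1527777777777778
reel 0.9375
bottle 0.0
the job is handed in; nothing more can be done
None
```

The stencil hangs upright and still on the hook, and the job was handed in at about 32 s with the gripper clear; the bottle looked unchanged, but my last image check differed from the start at the reel (94% of pixels) and tin (15%), probably the arm or its shadow in that view, which I did not confirm.

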